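Open, load and lock the thali carrier with its ratchet

TASK

The thali carrier stands locked and empty: flip the red pawl lever on the ratchet handle to its red-dot (loosening) side, work the handle back and forth until the locking rail is fully open, and set every lidded katori from the table into a slot of its own, seated flat with its blue ear turned to the red mark at that slot. Then flip the lever to its green-dot (tightening) side and work the handle until the rail is fully home with its orange hooks over the ears, leaving the lever on that side. Drive the rail only with the ratchet handle, never by pushing the rail itself, and do not disturb the glasses, the sugar pot or the jug lid.

Things in the scene. Friction and masses are not known exactly. Their poses are not given: they have to be found in the camera images.
- thali: Steel carrier tray fixed to the table, 88 x 300 x 12 mm, origin under its centre on the table. Its x axis (away from the robot at yaw 0) points from the slots to the rail, y along the row of three slots. On its +x side a rail bed 20 mm high at x = 44 to 80 mm; at its -y end a drive block (110 x 105 mm, 24 mm high) carries the ratchet.
- slot0 (a point): Centre of the floor of round slot 0 (y = -95 mm in the tray frame), 60 mm wide, 6 mm deep, floor 6 mm above the table; axes as the tray's.
- slot1 (a point): Centre of the floor of round slot 1 (y = 0 mm in the tray frame), 60 mm wide, 6 mm deep, floor 6 mm above the table; axes as the tray's.
- slot2 (a point): Centre of the floor of round slot 2 (y = 95 mm in the tray frame), 60 mm wide, 6 mm deep, floor 6 mm above the table; axes as the tray's.
- mark0 (a point): Where the tip of the ear is when a katori is centred in slot 0 and its ear faces the red mark: 40 mm from the slot centre along the tray's +x, 25 mm above the slot floor.
- mark1 (a point): Where the tip of the ear is when a katori is centred in slot 1 and its ear faces the red mark: 40 mm from the slot centre along the tray's +x, 25 mm above the slot floor.
- mark2 (a point): Where the tip of the ear is when a katori is centred in slot 2 and its ear faces the red mark: 40 mm from the slot centre along the tray's +x, 25 mm above the slot floor.
- katori0: Lidded steel katori, a loose closed tin 52 mm in diameter up to 36 mm height, flat lid 55 mm wide (look only) and small lid knob to 50 mm; 100 to 190 g; origin at the centre of its underside, z up, x axis points along its ear. May be absent (None from the start). Grip it round the body from above, fingers across the ear direction (along its own y).
- katori1: Lidded steel katori, a loose closed tin 52 mm in diameter up to 36 mm height, flat lid 55 mm wide (look only) and small lid knob to 50 mm; 100 to 190 g; origin at the centre of its underside, z up, x axis points along its ear. May be absent (None from the start). Grip it round the body from above, fingers across the ear direction (along its own y).
- katori2: Lidded steel katori, a loose closed tin 52 mm in diameter up to 36 mm height, flat lid 55 mm wide (look only) and small lid knob to 50 mm; 100 to 190 g; origin at the centre of its underside, z up, x axis points along its ear. May be absent (None from the start). Grip it round the body from above, fingers across the ear direction (along its own y).
- ear0 (a point): Tip of the flat blue ear of katori0: 14 mm wide, 4 mm thick, sticks out 16 mm from the wall at 23 to 27 mm height; the tip is 42 mm from the axis, this point lies on the ear 40 mm from the axis.
- ear1 (a point): Tip of the flat blue ear of katori1: 14 mm wide, 4 mm thick, sticks out 16 mm from the wall at 23 to 27 mm height; the tip is 42 mm from the axis, this point lies on the ear 40 mm from the axis.
- ear2 (a point): Tip of the flat blue ear of katori2: 14 mm wide, 4 mm thick, sticks out 16 mm from the wall at 23 to 27 mm height; the tip is 42 mm from the axis, this point lies on the ear 40 mm from the axis.
- rail (a joint): Opening travel of the aluminium locking rail along the tray's +y, m: 0 home (orange hooks over the ears; where it starts), stop at 0.043 fully open (hooks beside the ears). Counts as open from 0.037 and as home below 0.004. Rack and pinion: 0.020 m per rad of the ratchet wheel, stiff (about 15 N to push by hand).
- rail_end (a point): Top of the rail near its +y end, 43 mm above the table; moves with the rail. The rail's three hooks, 20 mm wide, reach 34 mm towards the slots at 39.5 to 45.5 mm height; home each stands over its slot's ear, fully open 43 mm to the tray's +y of its slot, clear of a gripper that lowers a katori with its fingers closing along the row.
- spindle (a point): Fixed point on the vertical ratchet axis, about which the handle swings, 55 mm above the table; in the tray frame x = 36, y = -225 mm.
- handle (a joint): Ratchet handle angle, rad: 0 with the bar along the tray's -x, positive clockwise from above (post moves to the tray's +y); stops at +-0.55, stays where left. Lever tightening: a positive stroke drives the rail home (after up to 0.35 free play, about 4.5 N at the post), a negative one ratchets back (2.5 N). Lever loosening: the reverse, negative strokes open the rail.
- handle_grip (a point): Centre of the top of the upright black grip post of the handle: 18 mm in diameter, from 55 to 101 mm above the table, 150 mm from the spindle axis. Hold or cage it from above, or push it.
- pawl_lever (a joint): Red pawl lever on the handle, rad: stops at -0.38 (loosening, red dot, tab to the tray's -y) and +0.38 (tightening, green dot, tab to the tray's +y, seen with the handle at 0); set for tightening above 0.2. It stays where left; about 3.5 N at the tab moves it. Vertical pivot on the handle bar, 42 mm from the spindle axis.
- pawl_tab (a point): Centre of the top of the lever's upright red tab: 10 x 10 mm, 32 mm tall, its top 92.5 mm above the table, 36 mm from the lever's pivot (78 mm from the spindle axis when in line); the handle bar below it is 55 mm high. Push it sideways with closed fingertips.
- glass0: Steel glass, 70 mm wide, 100 mm tall; bystander.
- glass1: Steel glass, 70 mm wide, 100 mm tall; bystander.
- sugar_pot: White ceramic sugar pot, 90 mm wide, 94 mm tall; bystander.
- jug_lid: Yellow plastic jug lid, 100 mm wide, 25 mm tall with its grip bar; bystander.

How it is judged:
By the outcome, as a careful person would: the job done as asked, in the order asked, and still so for the second after the job is handed in, with the robot touching nothing.
Of katori0, katori1, katori2 only 2 to 3 are there at a start; the rules pass over those that are not, and their reading is None.
At some moment in a run one of katori0, katori1, katori2 may be knocked a few centimetres aside while the robot is not near it.
Once in a run the grip may slacken for a moment while it holds something.
It also fails if it takes over 210 s, if anything falls off the work surface, if the arm or the gripper's body presses on something with over 40 N, if the wrist force passes 120 N, or if a joint passes its speed limit or range.

ROBOT

A 6-joint arm with a two-finger parallel gripper is mounted at the origin on the work surface. World frame = base frame: x ahead of the robot, y to its left, z up, the work surface at z = 0. Lengths are in m, angles in rad, forces in N, time in s.
With the tool pointing down it reaches from about 0.25 to 0.8 m from the base axis. Payload 8.5 kg.
Tool frame: the origin (TCP) lies on the centre line of the jaws, within the pads' length; the fingertips stand 8 mm ahead of it and the grasp point (between the pads) lies 11 mm behind it (bot.tip_extent is the z of the fingertips in the tool frame, in m); z points along the fingers, y is the line along which they close (so a half turn about z gives the same grasp; the last joint's range is limited). The gripper opens to 85 mm and grips with 20 to 120 N. Pads are 22 mm wide; open, the fingers measure 114 mm over their backs; the gripper's body (76 mm by 85 mm) begins 54 mm behind the grasp point. The pads swing forward as they close: fully open they stand 13 mm farther back than shut.
Start: joints at [-1.226, 0.238, -0.013, 1.319, 0, 1.571], TCP at [0.177, -0.494, 0.239] pointing down, gripper open.
Joint ranges: [-2.66, 2.66], [-1.03, 1.9], [-1.14, 1.46], [-1.82, 2.27], [-1.45, 1.34], [-3.14, 3.14]. Speed limits (rad/s): [2.22, 2.22, 2.79, 3.14, 3.14, 3.14].

INTERFACE

Orientations are given as [roll, pitch, yaw] about the fixed x, y, z axes, in that order (R = Rz(yaw) Ry(pitch) Rx(roll)).
In Python, from station import bot gives the robot as it stands.
- The arm moves only by the shell command python3 steer.py 'ROWS' [FORCE]. ROWS is a JSON list of rows, 1 to 10 of them, each of 5 numbers: the finger opening in m, then dx, dy, dz in m, then a turn about the tool's z in rad; each row shifts and turns the commanded pose from where the row before left it, along the tool's axes as they then stand; what a row does not reach is not made up. A row lasts 1/10 s, in which the tool goes at most 0.05 m and 0.15 rad, less where a joint would pass 70% of its speed; a pose out of reach is approached as far as the arm can. The fingers move at their own pace and stop on an object; FORCE is the grip in N (left out, the last holds). Time passes only in rows, so rows that do not move let the fingers close. It prints the time, the measured TCP pose, the force, the opening and the grip force at its end.
- bot.get_obs(): the state, without advancing time (a new reading comes with each control period).
- bot.get_image(name): name is "side" or "top" or "wrist"; returns a dict with "color" (400x640x3 uint8, blue, green, red), "fx", "fy", "cx", "cy" (pixels), "R" (3x3) and "t" (3): a world point X has camera coordinates R X + t. Camera axes: x right, y down, z forward; pixel columns grow to the right and rows downward; lengths in m; the calibration is good to about 2 mm. A picture is of the moment at which its call begins. There is no depth.
- bot.hand_in(): hands the job in; it is judged then, once.
The state is a dict: "clock": time; "q": joint angles; "joint_vel": joint speeds; "effort": joint torques, N m; "eef_pos": TCP position; "ee_rot": TCP orientation; "force": force on the tool from outside, world axes, zero at the start; "moment": the same for the moment, N m; "opening": finger opening in m; "finger_force": force on a finger pad.
Only numpy, scipy, OpenCV 4.12 (cv2) and the standard library are available. Lean on these libraries where they do the work, as an engineer would, in place of code of your own. Each camera call takes 0.05 s, during which the arm holds its last target. There are 200 camera calls.

## Working session

There is one attempt and no reset: what is moved stays moved. The work goes in short steps, Python scripts to look and compute and a shell command to move; the robot and the scene stay as the last step left them, time stands still between calls to the robot, and variables do not carry over. Pictures are saved under pics/ and viewed, at most 14 in all, crops included, and the job is handed in when it is done.

```bash
ls; mkdir -p pics
python3 - <<'E'
from station import bot
import cv2
for n in("top","side"):
    im=bot.get_image(n); cv2.imwrite(f"pics/{n}0.png",im["color"]); print(n,im["fx"],im["cx"],im["cy"],im["R"],im["t"])
o=bot.get_obs(); print(o["eef_pos"],o["ee_rot"],o["clock"],bot.tip_extent)
E
```

```text
pics
station.py
steer.py
top 442.44882727649326 306.6812525577492 200.63163202561884 [[ 0.0470614  -0.99888703 -0.00314937]
 [-0.97679837 -0.04536081 -0.20930203]
 [ 0.20892622  0.01292635 -0.97784597]] [-0.01489255  0.63363557  1.35929227]
side 520.9046217556548 313.7199705643105 197.00374635485866 [[-0.93608728 -0.35134357  0.01727121]
 [-0.19257318  0.47074975 -0.86099376]
 [ 0.2943742  -0.80929128 -0.5083222 ]] [0.57092964 0.19476831 1.26141624]
[ 0.17730211 -0.49376993  0.2387535 ] [-3.14032615e+00  2.18157021e-05  3.44737641e-01] 0.1 0.008
```

View pics/top0.png

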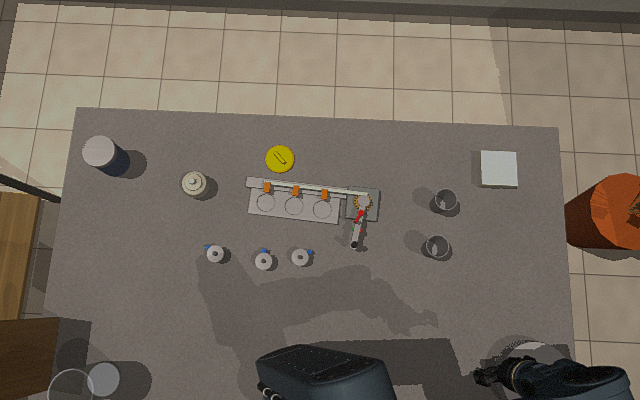

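View pics/side0.png

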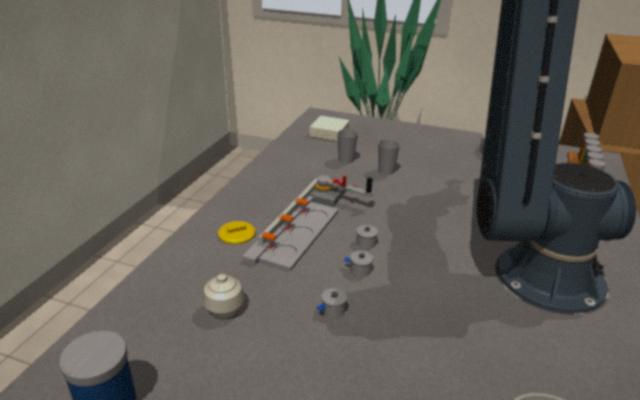

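The top view shows three katoris at about (215,254), (264,262) and (301,258). The tray runs from (250,200) to (340,215) and the grip post is near (354,244). Next: an enlarged crop and numeric measurements.

```bash
cat > h.py <<'E'
from station import bot
import cv2, numpy as np
def ray(im,u,v,z):
    d=im["R"].T@np.array([(u-im["cx"])/im["fx"],(v-im["cy"])/im["fy"],1]); c=-im["R"].T@im["t"]
    return c+d*(z-c[2])/d[2]
def proj(im,X):
    p=im["R"]@np.array(X)+im["t"]; return im["fx"]*p[0]/p[2]+im["cx"], im["fy"]*p[1]/p[2]+im["cy"]
def crop(im,x0,y0,x1,y1,k,name):
    cv2.imwrite(name,cv2.resize(im["color"][y0:y1,x0:x1],None,fx=k,fy=k,interpolation=cv2.INTER_CUBIC))
def blobs(im,lo,hi,amin=4):
    m=cv2.inRange(cv2.cvtColor(im["color"],cv2.COLOR_BGR2HSV),lo,hi)
    n,_,s,c=cv2.connectedComponentsWithStats(m)
    return [(c[i].round(2),s[i][4],s[i][:4]) for i in range(1,n) if s[i][4]>=amin]
E
python3 - <<'E'
from h import *
im=bot.get_image("top"); crop(im,195,165,395,275,4,"pics/c1.png")
for nm,lo,hi,z in(("blue",(100,120,60),(130,255,255),.025),("orange",(8,150,120),(20,255,255),.0455),("red",(0,150,90),(5,255,255),.09)):
    for c,a,s in blobs(im,lo,hi):
        if 160<c[1]<290 and 190<c[0]<400: print(nm,c,a,s,ray(im,*c,z).round(4))
E
```

```text
blue [207.   246.69] 13 [205 245   5   5] [0.4746 0.3318 0.025 ]
blue [263.82 250.53] 17 [262 249   5   4] [0.4708 0.1464 0.025 ]
blue [309.   251.33] 15 [307 249   5   5] [ 4.751e-01 -1.000e-04  2.500e-02]
orange [266.46 186.7 ] 57 [263 182   7  10] [0.679  0.1497 0.0455]
orange [295.12 190.23] 57 [292 185   7  11] [0.6714 0.0547 0.0455]
orange [323.64 193.58] 59 [321 189   7  10] [ 0.6645 -0.0395  0.0455]
orange [356.   198.29] 7 [354 197   4   3] [ 0.6536 -0.146   0.0455]
orange [355.5 202.5] 4 [354 202   4   2] [ 0.6394 -0.1447  0.0455]
orange [357.4 205.8] 5 [357 205   2   3] [ 0.6287 -0.1512  0.0455]
red [359.04 214.64] 50 [354 210  10  12] [ 0.5913 -0.1523  0.09  ]
red [360.5 230.5] 6 [360 229   2   4] [ 0.5412 -0.158   0.09  ]
```

View pics/c1.png

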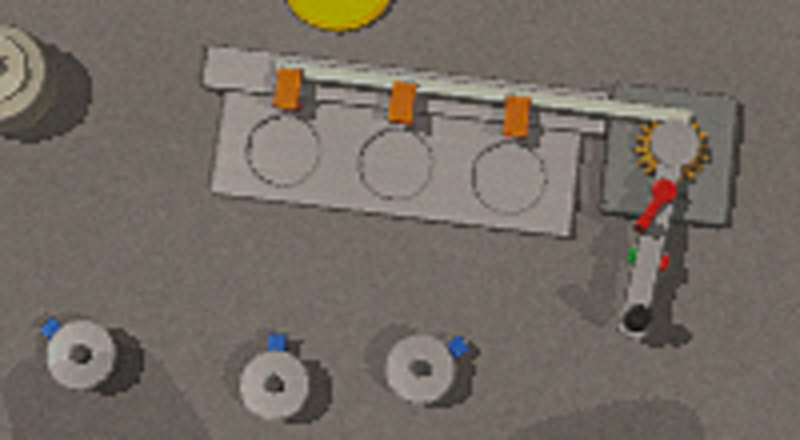

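The crop shows the slot centres at crop pixels (283,150), (396,164) and (510,177). The post top is at (638,318), the tab at (642,226) on the green side, and the lid knobs at (80,354), (275,384) and (421,368).

Run:
```python
from h import *
im=bot.get_image("top")
g=lambda u,v,z: ray(im,195+(u-1.5)/4,165+(v-1.5)/4,z)
S=[g(283,150,.012),g(396,164,.012),g(510,177,.012)]  # slots 2,1,0
for s in S: print("slot",s.round(4))
print("post",g(638,318,.101).round(4),"spindle",g(675,143,.055).round(4),"tab",g(642,226,.0925).round(4),"pivot",g(664,190,.07).round(4))
yaw=np.arctan2(-(S[0]-S[2])[0],(S[0]-S[2])[1]); print("yaw",yaw)
for k,e in (((80,354),(51,328)),((275,384),(277,342)),((421,368),(458,347))):
    a=g(*k,.05);b=g(*e,.027); d=(b-a)[:2]; print("kat",a.round(4),"ear",b.round(4),np.hypot(*d).round(4),"yaw",np.arctan2(d[1],d[0]).round(3))
# lid segmentation by circle at z=.036..: 
y=-.0765; c,s=np.cos(y),np.sin(y); R=np.array([[c,-s],[s,c]])
o=S[1][:2]
for n,p in dict(spin=(.036,-.225),s0=(0,-.095),s2=(0,.095)).items(): print(n,(o+R@p).round(4))
```

```text
slot [0.6339 0.1534 0.012 ]
slot [0.6263 0.0583 0.012 ]
slot [ 0.6197 -0.0373  0.012 ]
post [ 0.4963 -0.1381  0.101 ] spindle [ 0.6456 -0.1692  0.055 ] tab [ 0.5697 -0.1403  0.0925] pivot [ 0.6035 -0.1594  0.07  ]
yaw -0.07420973262497195
kat [0.4529 0.2997 0.05  ] ear [0.4747 0.3301 0.027 ] 0.0374 yaw 0.949
kat [0.4365 0.143  0.05  ] ear [0.472  0.1461 0.027 ] 0.0356 yaw 0.086
kat [0.4545 0.028  0.05  ] ear [ 0.4748 -0.0005  0.027 ] 0.035 yaw -0.954
spin [ 0.645  -0.1688]
s0 [ 0.6191 -0.0365]
s2 [0.6336 0.153 ]
```

```bash
cat >> h.py <<'E'
def to(x,y,z,yaw,p=None):
    "remaining move in the tool's axes (turn first, then shifts)"
    o=bot.get_obs(); R=cv2.Rodrigues(np.zeros(3))[0]
    cy=o["ee_rot"][2]; d=np.array([x,y,z])-o["eef_pos"]
    f=lambda a:(np.round([np.cos(a)*d[0]+np.sin(a)*d[1], np.sin(a)*d[0]-np.cos(a)*d[1], -d[2]],4))
    print("t",o["clock"],"before turn",f(cy),"turn",round(cy-yaw,3),"after turn",f(yaw),"F",np.round(o["force"],1))
E
sed -i 's/; R=cv2.Rodrigues(np.zeros(3))\[0\]//' h.py
python3 steer.py '[[0,0.04,-0.018,0,0],[0,0.04,-0.018,0,0],[0,0.04,-0.018,0,0],[0,0.04,-0.018,0,0],[0,0.04,-0.018,0,0],[0,0.04,-0.018,0,0],[0,0.04,-0.018,0,0],[0,0.04,-0.018,0,0],[0,0.04,-0.018,0,0],[0,0.04,-0.018,0,0]]' 20
python3 -c "from h import *;to(.583,-.0965,.15,-.205)"
```

```text
clock: 1.2
eef_pos: [0.4941, -0.1879, 0.2393]
ee_rot: [-3.142, -0.0, 0.345]
force: [0.9, -1.2, -0.2]
opening: 0.0001
finger_force: 0.0
t 1.2 before turn [ 0.1146 -0.056   0.0893] turn 0.55 after turn [ 0.0684 -0.1076  0.0893] F [ 0.9 -1.2 -0.2]
```

```bash
python3 steer.py '[[0,0.03,-0.014,0,0.1375],[0,0.03,-0.014,0.02,0.1375],[0,0.03,-0.014,0.02,0.1375],[0,0.025,-0.014,0.02,0.1375],[0,0,0,0.02,0],[0,0,0,0,0]]'
python3 - <<'E'
from h import *
im=bot.get_image("wrist"); cv2.imwrite("pics/w1.png",im["color"])
to(.583,-.0965,.15,-.205)
E
```

```text
clock: 1.8
eef_pos: [0.596, -0.12, 0.156]
ee_rot: [-3.139, 0.006, -0.199]
force: [-0.7, 0.5, 0.2]
opening: 0.0
finger_force: 0.0
t 1.85 before turn [-0.0178 -0.0209  0.0079] turn 0.005 after turn [-0.0179 -0.0208  0.0079] F [0.3 0.1 0.2]
```

View pics/w1.png

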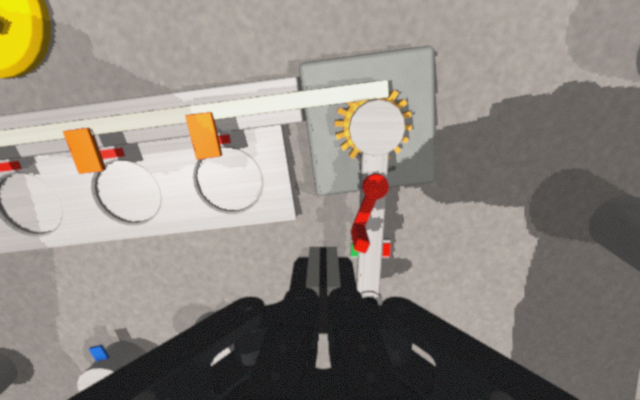

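The wrist view shows the spindle at (377,127), the tab top at about (361,244), slot 0 at (230,180), slot 1 at (128,191), and the closed fingertips just left of the tab.

Run:
```python
from h import *
im=bot.get_image("wrist")
for n,u,v,z in (("spin",377,127,.06),("tab",361,244,.0925),("s0",230,180,.012),("s1",128,191,.012),("pivot",375,186,.07)): print(n,ray(im,u,v,z).round(4))
print(proj(im,(.5742,-.1406,.0925)))
to(.578,-.1045,.078,-.205)
```

```text
spin [ 0.6449 -0.1699  0.06  ]
tab [ 0.5729 -0.1429  0.0925]
s0 [ 0.6182 -0.0391  0.012 ]
s1 [0.6268 0.0558 0.012 ]
pivot [ 0.6051 -0.161   0.07  ]
(np.float64(357.37703038992174), np.float64(242.93591876238145))
t 1.9 before turn [-0.0217 -0.0123  0.0813] turn 0.004 after turn [-0.0217 -0.0122  0.0813] F [0.1 0.6 0.8]
```

```bash
python3 steer.py '[[0,-0.022,-0.012,0,0.004],[0,0,0,0.03,0],[0,0,0,0.03,0],[0,0,0,0.021,0],[0,0,0,0,0]]'
python3 steer.py '[[0,0,0.01,0,0],[0,0,0.01,0,0],[0,0,0.01,0,0],[0,0,0,0,0]]'
```

```text
clock: 2.4
eef_pos: [0.5754, -0.1108, 0.0774]
ee_rot: [-3.134, 0.003, -0.194]
force: [-0.6, -0.4, 0.1]
opening: -0.0004
finger_force: 0.0
clock: 2.8
eef_pos: [0.5715, -0.1418, 0.0793]
ee_rot: [-3.134, -0.002, -0.195]
force: [0.4, -0.2, -0.2]
opening: 0.0001
finger_force: 0.0
```

```bash
python3 steer.py '[[0,0,0.004,0,0],[0,0,0.004,0,0],[0,0,0,0,0]]'
python3 - <<'E'
from h import *
im=bot.get_image("wrist"); crop(im,220,60,520,320,2,"pics/w2.png")
E
```

```text
clock: 3.1
eef_pos: [0.5702, -0.1484, 0.0784]
ee_rot: [-3.134, -0.001, -0.193]
force: [0.7, 1.4, 0.6]
opening: -0.0001
finger_force: 0.7
```

View pics/w2.png

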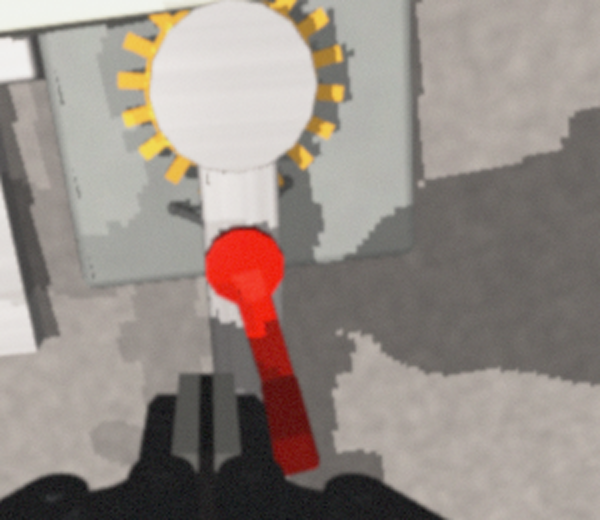

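The tab has crossed to the red side: hub at crop (245,265), tab base at (295,460). It is not at its stop yet, so I'll push a little farther.

```bash
python3 steer.py '[[0,0,0.004,0,0],[0,0,0.004,0,0],[0,0,0,0,0]]'
python3 steer.py '[[0,0,0.003,0,0],[0,0,0.003,0,0],[0,0,0,0,0]]'
python3 - <<'E'
from h import *
im=bot.get_image("wrist"); crop(im,220,60,520,320,2,"pics/w3.png")
E
```

```text
clock: 3.45
eef_pos: [0.5685, -0.156, 0.078]
ee_rot: [-3.134, -0.001, -0.193]
force: [1.9, 2.1, -0.1]
opening: -0.0
finger_force: 1.2
clock: 3.75
eef_pos: [0.5673, -0.1616, 0.0779]
ee_rot: [-3.133, -0.0, -0.193]
force: [4.3, 2.3, -0.8]
opening: -0.0001
finger_force: 1.7
```

View pics/w3.png

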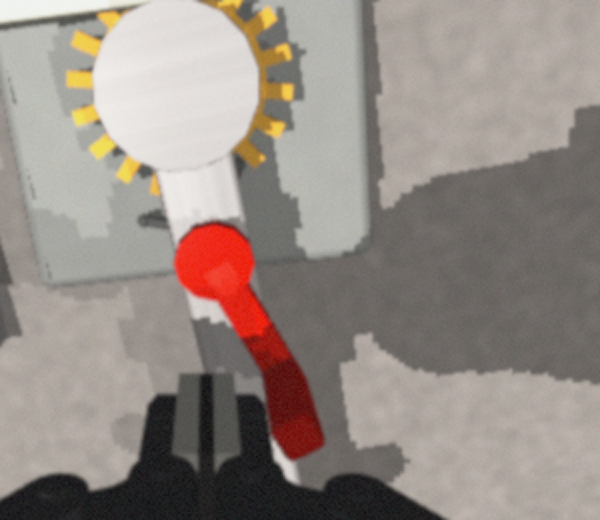

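Run:
```python
from h import *
im=bot.get_image("wrist")
sp=np.array([.645,-.1695])
f=lambda X:np.round((np.array(proj(im,X))-[220,60])*2)
print("spin",f((*sp,.06)))
for h in (-.1,-.05,0,.05):
  a=h+.075; d=np.array([-np.cos(a),np.sin(a)])
  P=sp+.042*d; print(h,"pivot",f((*P,.066)))
  for l in(-.38,-.2,0):
    b=a+l; T=P+.036*np.array([-np.cos(b),np.sin(b)]); print("   ",l,f((*T,.0925)),f((*T,.0605)), T.round(4))
```

```text
spin [173.  80.]
-0.1 pivot [213. 260.]
    -0.38 [307. 430.] [290. 363.] [ 0.5699 -0.1847]
    -0.2 [280. 442.] [268. 374.] [ 0.5679 -0.1786]
    0 [248. 451.] [242. 382.] [ 0.567  -0.1714]
-0.05 pivot [204. 262.]
    -0.38 [290. 435.] [276. 368.] [ 0.5693 -0.181 ]
    -0.2 [263. 446.] [253. 378.] [ 0.5676 -0.1747]
    0 [231. 454.] [227. 384.] [ 0.567  -0.1676]
0 pivot [195. 263.]
    -0.38 [273. 440.] [262. 372.] [ 0.5688 -0.1772]
    -0.2 [245. 450.] [239. 381.] [ 0.5674 -0.1708]
    0 [213. 456.] [212. 386.] [ 0.5672 -0.1637]
0.05 pivot [187. 264.]
    -0.38 [256. 444.] [248. 375.] [ 0.5685 -0.1733]
    -0.2 [228. 453.] [225. 383.] [ 0.5674 -0.167 ]
    0 [195. 457.] [198. 387.] [ 0.5676 -0.1598]
```

```bash
python3 steer.py '[[0,0,-0.005,0,0],[0,0,0,-0.035,0],[0.04,0,0,-0.035,-0.118],[0.04,-0.035,0.012,0,0],[0.04,-0.035,0.012,0,0],[0.04,0,0,0,0]]'
python3 -c "from h import *;to(.495,-.1733,.08,-.075)"
```

```text
clock: 4.45
eef_pos: [0.4915, -0.1761, 0.1477]
ee_rot: [-3.134, 0.003, -0.077]
force: [-0.4, -0.4, -0.1]
opening: 0.0402
finger_force: 0.0
t 4.45 before turn [ 0.0032 -0.003   0.0677] turn -0.002 after turn [ 0.0032 -0.003   0.0677] F [-0.4 -0.4 -0.1]
```

```bash
python3 steer.py '[[0.04,0.003,-0.003,0.03,0],[0.04,0,0,0.03,0],[0.04,0,0,0.008,0],[0,0,0,0,0],[0,0,0,0,0],[0,0,0,0,0],[0,0,0,0,0]]' 20
python3 - <<'E'
from h import *
o=bot.get_obs(); p=o["eef_pos"]; sp=np.array([.645,-.1695]); v=p[:2]-sp; print(np.hypot(*v), "handle", np.pi-np.arctan2(v[1],v[0])-.075 if v[1]>0 else -np.pi-np.arctan2(v[1],v[0])-.075)
def post(h): a=h+.075; return sp+.15*np.array([-np.cos(a),np.sin(a)])
c,s=np.cos(-.075),np.sin(-.075)
for h in (-.55,-.4,-.3,-.2,-.1,0,.1,.2,.3,.4,.55):
    w=post(h)-sp; print(h,"tray rel spindle",np.round([c*w[0]+s*w[1], s*w[0]-c*w[1]],4))
E
```

```text
clock: 5.15
eef_pos: [0.4995, -0.1726, 0.0802]
ee_rot: [-3.134, -0.001, -0.075]
force: [-1.7, -0.8, -5.6]
opening: 0.0173
finger_force: 21.5
0.1455059902534404 handle -0.09647444473974724
-0.55 tray rel spindle [-0.1279  0.0784]
-0.4 tray rel spindle [-0.1382  0.0584]
-0.3 tray rel spindle [-0.1433  0.0443]
-0.2 tray rel spindle [-0.147   0.0298]
-0.1 tray rel spindle [-0.1493  0.015 ]
0 tray rel spindle [-0.15  0.  ]
0.1 tray rel spindle [-0.1493 -0.015 ]
0.2 tray rel spindle [-0.147  -0.0298]
0.3 tray rel spindle [-0.1433 -0.0443]
0.4 tray rel spindle [-0.1382 -0.0584]
0.55 tray rel spindle [-0.1279 -0.0784]
```

```bash
python3 steer.py '[[0,0.002,0.012,0,0],[0,0.003,0.014,0,0],[0,0.004,0.014,0,0],[0,0.006,0.013,0,0],[0,0.005,0.009,0,0],[0,0,0,0,0]]'
python3 steer.py '[[0,-0.008,-0.015,0,0],[0,-0.006,-0.015,0,0],[0,-0.005,-0.019,0,0],[0,-0.002,-0.015,0,0],[0,-0.001,-0.015,0,0],[0,0.001,-0.015,0,0],[0,0.003,-0.016,0,0],[0,0.005,-0.016,0,0],[0,0.006,-0.014,0,0],[0,0.008,-0.012,0,0]]'
python3 - <<'E'
from h import *
im=bot.get_image("top")
for c,a,s in blobs(im,(8,150,120),(20,255,255),20):
        if 160<c[1]<290 and 190<c[0]<400: print(c,a,s,ray(im,*c,.0455).round(4))
E
```

```text
clock: 5.75
eef_pos: [0.5153, -0.2376, 0.08]
ee_rot: [-3.135, -0.002, -0.077]
force: [-4.2, -1.6, 2.0]
opening: 0.0173
finger_force: 20.3
clock: 6.75
eef_pos: [0.5273, -0.0829, 0.0805]
ee_rot: [-3.133, 0.0, -0.075]
force: [-2.1, -2.7, -0.6]
opening: 0.0172
finger_force: 20.2
[264.2  186.45] 60 [261 182   7  10] [0.6795 0.1572 0.0455]
[292.86 189.65] 57 [290 185   7  10] [0.6731 0.0622 0.0455]
[321.66 193.64] 56 [318 189   7  10] [ 0.664  -0.033   0.0455]
```

```bash
cat > rail.py <<'E'
from h import *
im=bot.get_image("top")
h=[ray(im,*c,.0455) for c,a,s in blobs(im,(8,150,120),(20,255,255),20) if 160<c[1]<290 and 190<c[0]<345]
ref=np.array([[.679,.1497],[.6714,.0547],[.6645,-.0395]])
print("hooks",len(h),"rail",[round(float((b[:2]-a)@[.075,.997]),4) for a,b in zip(ref,sorted(h,key=lambda p:-p[1]))])
o=bot.get_obs(); v=o["eef_pos"][:2]-[.645,-.1695]; print("r",np.hypot(*v).round(4),"handle",round(float(np.arctan2(v[1],-v[0]))-.075,3),"F",o["force"].round(1),o["clock"])
E
D='[[0,-0.008,0.012,0,0],[0,-0.006,0.014,0,0],[0,-0.005,0.016,0,0],[0,-0.003,0.016,0,0],[0,-0.001,0.016,0,0],[0,0.001,0.016,0,0],[0,0.002,0.016,0,0],[0,0.005,0.019,0,0],[0,0.006,0.016,0,0],[0,0.008,0.015,0,0]]'
python3 steer.py '[[0,-0.008,0.012,0,0],[0,-0.006,0.014,0,0],[0,-0.005,0.016,0,0],[0,-0.003,0.016,0,0],[0,-0.001,0.016,0,0],[0,0.001,0.016,0,0],[0,0.002,0.016,0,0],[0,0.005,0.019,0,0],[0,0.006,0.016,0,0],[0,0.008,0.015,0,0]]'
python3 rail.py
```

```text
clock: 7.8
eef_pos: [0.512, -0.2387, 0.0793]
ee_rot: [-3.128, 0.003, -0.075]
force: [-30.3, 82.7, 38.7]
opening: 0.0172
finger_force: 41.1
hooks 3 rail [0.0207, 0.0211, 0.0212]
r 0.1494 handle -0.549 F [-9.1 15.2 11.4] 7.85
```

```bash
python3 steer.py '[[0,-0.008,-0.015,0,0],[0,-0.006,-0.015,0,0],[0,-0.005,-0.016,0,0],[0,-0.002,-0.016,0,0],[0,-0.001,-0.016,0,0],[0,0.001,-0.016,0,0],[0,0.003,-0.016,0,0],[0,0.005,-0.015,0,0],[0,0.006,-0.014,0,0],[0,0.006,-0.008,0,0]]'
python3 rail.py
```

```text
clock: 8.85
eef_pos: [0.5229, -0.0911, 0.0796]
ee_rot: [-3.132, 0.004, -0.074]
force: [-11.0, 3.5, -2.2]
opening: 0.0173
finger_force: 21.1
hooks 3 rail [0.0209, 0.0211, 0.0214]
r 0.1451 handle 0.504 F [-6.   7.5 -4.5] 8.9
```

```bash
python3 steer.py '[[0,-0.008,0.012,0,0],[0,-0.006,0.014,0,0],[0,-0.005,0.015,0,0],[0,-0.003,0.015,0,0],[0,-0.001,0.015,0,0],[0,0.001,0.015,0,0],[0,0.002,0.015,0,0],[0,0.005,0.015,0,0],[0,0.006,0.015,0,0],[0,0.006,0.01,0,0]]'
python3 rail.py
python3 steer.py '[[0,-0.006,-0.01,0,0],[0,-0.006,-0.015,0,0],[0,-0.005,-0.015,0,0],[0,-0.002,-0.015,0,0],[0,-0.001,-0.015,0,0],[0,0.001,-0.015,0,0],[0,0.003,-0.015,0,0],[0,0.005,-0.015,0,0],[0,0.006,-0.014,0,0],[0,0.008,-0.012,0,0]]'
python3 rail.py
```

```text
clock: 9.9
eef_pos: [0.5104, -0.2349, 0.08]
ee_rot: [-3.134, -0.001, -0.076]
force: [-4.8, 4.5, 3.6]
opening: 0.0173
finger_force: 21.3
hooks 3 rail [0.034, 0.0347, 0.0339]
r 0.1495 handle -0.539 F [-3.4 -3.   2.8] 9.95
clock: 10.95
eef_pos: [0.523, -0.0908, 0.0801]
ee_rot: [-3.132, 0.003, -0.074]
force: [-9.2, 2.9, 4.7]
opening: 0.017
finger_force: 21.5
hooks 3 rail [0.0343, 0.0349, 0.0345]
r 0.1452 handle 0.512 F [-6.3  6.5  5.1] 11.0
```

```bash
python3 steer.py '[[0,-0.008,0.012,0,0],[0,-0.006,0.014,0,0],[0,-0.005,0.015,0,0],[0,-0.003,0.015,0,0],[0,-0.001,0.015,0,0],[0,0.001,0.015,0,0],[0,0.002,0.012,0,0],[0,0.001,0.005,0,0]]'
python3 rail.py
python3 steer.py '[[0,0.001,0.004,0,0],[0,0.001,0.004,0,0],[0,0.001,0.004,0,0],[0,0,0,0,0]]'
python3 rail.py
```

```text
clock: 11.8
eef_pos: [0.4976, -0.1955, 0.08]
ee_rot: [-3.133, -0.001, -0.076]
force: [-2.7, 5.6, 7.6]
opening: 0.0174
finger_force: 21.8
hooks 3 rail [0.0425, 0.0431, 0.0424]
r 0.1496 handle -0.253 F [-3.2 -0.3  6. ] 11.85
clock: 12.25
eef_pos: [0.4995, -0.207, 0.08]
ee_rot: [-3.133, -0.0, -0.076]
force: [-4.7, 4.1, 7.2]
opening: 0.017
finger_force: 21.8
hooks 3 rail [0.043, 0.0433, 0.0426]
r 0.1502 handle -0.327 F [-4.7  3.3  7. ] 12.3
```

```bash
python3 steer.py '[[0.04,0,0,0,0],[0.04,0,0,0,0],[0.04,0,0,0,0],[0.04,0,0,-0.03,0],[0.07,0,0,-0.05,0],[0.07,0,0,-0.05,0],[0.07,0,0,0,0]]'
python3 rail.py; python3 -c "from h import *;to(.414,.085,.2,-.954)"
```

```text
clock: 13.0
eef_pos: [0.5027, -0.2091, 0.2161]
ee_rot: [-3.137, -0.011, -0.075]
force: [1.4, -0.7, -0.2]
opening: 0.0702
finger_force: 0.0
hooks 3 rail [0.0429, 0.0434, 0.0426]
r 0.1486 handle -0.342 F [-1.   0.3 -0. ] 13.05
t 13.05 before turn [-0.1096 -0.2862  0.0129] turn 0.879 after turn [-0.2903 -0.0983  0.0129] F [-1.   0.3 -0. ]
```

```bash
python3 steer.py '[[0.07,-0.018,-0.047,0,0],[0.07,-0.018,-0.047,0,0],[0.07,-0.018,-0.047,0,0],[0.07,-0.018,-0.047,0,0],[0.07,-0.018,-0.047,0,0],[0.07,-0.018,-0.047,0.012,0]]'
python3 steer.py '[[0.07,0,0,0,0.147],[0.07,0,0,0,0.147],[0.07,0,0,0,0.147],[0.07,0,0,0,0.147],[0.07,0,0,0,0.147],[0.07,0,0,0,0.147],[0.07,0,0,0,0]]'
cat > kat.py <<'E'
# wrist image: find ear (blue) and knob/lid, print katori pose; arg: output picture, approx x,y
from h import *
import sys
im=bot.get_image("wrist"); cv2.imwrite(sys.argv[1],im["color"])
for c,a,s in blobs(im,(100,120,50),(130,255,255),60): print("ear px",c,a,ray(im,*c,.026).round(4))
x,y=map(float,sys.argv[2:4]); print("expected knob px",np.round(proj(im,(x,y,.05))))
to(x,y,.2,0)
E
python3 kat.py pics/k1.png .4545 .028
```

```text
clock: 13.65
eef_pos: [0.4097, 0.0175, 0.2014]
ee_rot: [-3.083, -0.001, 0.001]
force: [0.5, -0.1, 1.2]
opening: 0.0698
finger_force: 0.0
clock: 14.35
eef_pos: [0.3323, -0.1783, 0.2007]
ee_rot: [-2.943, 0.111, -0.648]
force: [-0.1, 0.2, 1.1]
opening: 0.0702
finger_force: 0.0
ear px [150.74 149.15] 175 [4.716e-01 2.000e-04 2.600e-02]
ear px [ 90.28 214.25] 95 [0.4686 0.1439 0.026 ]
expected knob px [133. 183.]
t 14.4 before turn [-0.0262 -0.2367  0.0008] turn -0.644 after turn [ 0.1212 -0.205   0.0008] F [ 0.2 -0.5 -0. ]
```

View pics/k1.png

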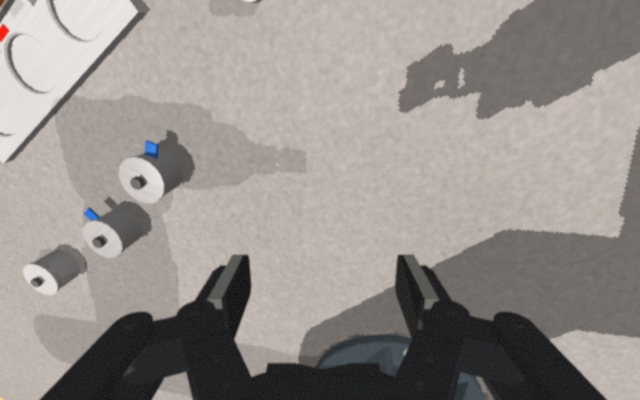

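The picture shows the three katoris at left, with knobs at (138,182), (99,241) and (37,282). But the tool drifted and tilted during the turn, so I'll check the joints.

```bash
python3 -c "
from h import *
o=bot.get_obs(); print(o['q'].round(3),o['ee_rot'],o['eef_pos'])"
python3 steer.py '[[0.07,0,0,0,0]]'; python3 -c "
from h import *
o=bot.get_obs(); print(o['q'].round(3),o['joint_vel'].round(2))"
```

```text
[-0.645  0.083 -0.329  1.27   0.199  3.141] [-2.94262761  0.11043652 -0.64425766] [ 0.33330729 -0.17701666  0.20081222]
clock: 14.5
eef_pos: [0.3344, -0.1754, 0.2012]
ee_rot: [-2.942, 0.109, -0.639]
force: [-0.0, -0.8, 0.3]
opening: 0.0699
finger_force: 0.0
[-0.64   0.082 -0.329  1.27   0.199  3.141] [ 0.03 -0.    0.    0.    0.    0.  ]
```

```bash
python3 steer.py '[[0.07,0,0,0,-0.147],[0.07,0,0,0,-0.147],[0.07,0,0,0,-0.147],[0.07,0,0,0,-0.147],[0.07,0,0,0,-0.147],[0.07,0,0,0,-0.147],[0.07,0,0,0,-0.147],[0.07,0,0,0,-0.147],[0.07,0,0,0,-0.147],[0.07,0,0,0,0]]'
python3 -c "
from h import *
o=bot.get_obs(); print(o['q'].round(3),o['joint_vel'].round(2))"
```

```text
clock: 15.5
eef_pos: [0.3352, -0.1742, 0.2016]
ee_rot: [-2.986, -0.165, 0.666]
force: [-0.2, -1.0, -0.5]
opening: 0.0701
finger_force: 0.0
[-0.636  0.081 -0.328  1.27   0.199  1.815] [-0.01  0.    0.    0.   -0.    0.18]
```

```bash
for i in 1; do
python3 steer.py '[[0.07,0,0,0,-0.15],[0.07,0,0,0,-0.15],[0.07,0,0,0,-0.15],[0.07,0,0,0,-0.15],[0.07,0,0,0,-0.15],[0.07,0,0,0,-0.15],[0.07,0,0,0,-0.15],[0.07,0,0,0,-0.15],[0.07,0,0,0,-0.15],[0.07,0,0,0,-0.15]]'
python3 steer.py '[[0.07,0,0,0,-0.15],[0.07,0,0,0,-0.15],[0.07,0,0,0,-0.15],[0.07,0,0,0,-0.15],[0.07,0,0,0,-0.15],[0.07,0,0,0,-0.15],[0.07,0,0,0,-0.15],[0.07,0,0,0,-0.15],[0.07,0,0,0,-0.15],[0.07,0,0,0,-0.15]]' >/dev/null
python3 steer.py '[[0.07,0,0,0,-0.15],[0.07,0,0,0,-0.15],[0.07,0,0,0,-0.15],[0.07,0,0,0,-0.15],[0.07,0,0,0,-0.15],[0.07,0,0,0,-0.15],[0.07,0,0,0,-0.15],[0.07,0,0,0,-0.15],[0.07,0,0,0,-0.15],[0.07,0,0,0,-0.15]]'
python3 steer.py '[[0.07,0,0,0,-0.15],[0.07,0,0,0,-0.15],[0.07,0,0,0,-0.15],[0.07,0,0,0,0]]'; done
python3 -c "
from h import *
o=bot.get_obs(); print(o['q'].round(3),o['joint_vel'].round(2))"
```

```text
clock: 16.5
eef_pos: [0.335, -0.1747, 0.2017]
ee_rot: [2.986, -0.165, 2.19]
force: [-0.3, 0.2, -0.2]
opening: 0.0699
finger_force: 0.0
clock: 18.5
eef_pos: [0.335, -0.1747, 0.2017]
ee_rot: [-3.011, 0.185, -1.094]
force: [1.2, 0.0, 0.3]
opening: 0.0698
finger_force: 0.0
clock: 18.9
eef_pos: [0.335, -0.1747, 0.2017]
ee_rot: [-2.944, 0.111, -0.651]
force: [-0.0, 0.2, 0.4]
opening: 0.07
finger_force: 0.0
[-0.638  0.081 -0.328  1.27   0.199 -3.128] [-0.   -0.    0.    0.   -0.    0.05]
```

```bash
python3 steer.py '[[0.07,0,0,0,-0.15],[0.07,0,0,0,-0.15],[0.07,0,0,0,-0.15],[0.07,0,0,0,0]]'
python3 -c "
from h import *
o=bot.get_obs(); print(o['q'].round(3),o['joint_vel'].round(2))"
```

```text
clock: 19.3
eef_pos: [0.3785, -0.0776, 0.2019]
ee_rot: [-3.002, 0.028, -0.317]
force: [-0.1, -1.2, 0.4]
opening: 0.07
finger_force: 0.0
[-0.31   0.037 -0.362  1.2    0.14  -3.135] [-0.08  0.01  0.    0.02 -0.01 -0.01]
```

```bash
python3 steer.py '[[0.07,0,0,0,-0.15],[0.07,0,0,0,-0.15],[0.07,0,0,0,-0.15],[0.07,0,0,0,-0.15],[0.07,0,0,0,0]]'
python3 -c "
from h import *
o=bot.get_obs(); print(o['q'].round(3),o['joint_vel'].round(2))"
```

```text
clock: 19.8
eef_pos: [0.383, 0.0601, 0.2016]
ee_rot: [-3.116, -0.028, 0.13]
force: [0.5, 0.6, 0.9]
opening: 0.0701
finger_force: 0.0
[ 1.360e-01 -1.000e-03 -3.940e-01  1.149e+00  2.600e-02 -3.136e+00] [-0.09  0.    0.    0.01  0.   -0.01]
```

```bash
python3 steer.py '[[0.07,0,0,0,-0.13],[0.07,0,0,0,0]]'
python3 -c "
from h import *
o=bot.get_obs(); print(o['q'].round(3),o['ee_rot'],(-o['q'][2]+o['q'][1]+o['q'][3]-np.pi/2).round(4))"
```

```text
clock: 20.0
eef_pos: [0.3765, 0.0875, 0.2015]
ee_rot: [3.14, -0.031, 0.225]
force: [0.9, -0.0, -0.2]
opening: 0.0699
finger_force: 0.0
[ 2.290e-01 -5.000e-03 -3.970e-01  1.147e+00 -1.000e-03 -3.137e+00] [ 3.1402939  -0.03081703  0.22456237] -0.0308
```

```bash
cat >> h.py <<'E'
from scipy.spatial.transform import Rotation as Ro
def to(x,y,z,yaw):
    o=bot.get_obs(); R=Ro.from_euler("xyz",o["ee_rot"]).as_matrix(); d=np.array([x,y,z])-o["eef_pos"]
    t=(o["ee_rot"][2]-yaw+np.pi)%(2*np.pi)-np.pi
    print("t",o["clock"],"before turn",(R.T@d).round(4),"turn",round(t,3),"after turn",((R@Ro.from_euler("z",t).as_matrix()).T@d).round(4),"q6",o["q"][5].round(2),"F",o["force"].round(1))
E
python3 steer.py '[[0.07,0,0,0,0.15],[0.07,0,0,0,0.15],[0.07,0,0,0,0.15],[0.07,0,0,0,0.15],[0.07,0,0,0,0.15],[0.07,0,0,0,0.15],[0.07,0,0,0,0.15],[0.07,0,0,0,0.15],[0.07,0,0,0,0.15],[0.07,0,0,0,0.15]]' >/dev/null
python3 steer.py '[[0.07,0,0,0,0.15],[0.07,0,0,0,0.15],[0.07,0,0,0,0.15],[0.07,0,0,0,0.15],[0.07,0,0,0,0.15],[0.07,0,0,0,0.15],[0.07,0,0,0,0]]'
python3 - <<'E'
from h import *
to(.494,.357,.2,4.09)
im=bot.get_image("top")
for c,a,s in blobs(im,(100,120,60),(130,255,255)):
        if 160<c[1]<290 and 190<c[0]<400: print(c,a,ray(im,*c,.025).round(4))
E
```

```text
clock: 21.7
eef_pos: [0.3771, 0.0847, 0.2015]
ee_rot: [-3.12, 0.022, -2.184]
force: [-0.3, -0.4, -0.8]
opening: 0.07
finger_force: 0.0
t 21.7 before turn [-0.2898  0.0612  0.0065] turn 0.01 after turn [-0.2892  0.0639  0.0065] q6 -0.74 F [-0.3 -0.4 -0.8]
[207.   246.69] 13 [0.4746 0.3318 0.025 ]
[263.5 249. ] 4 [0.4757 0.1477 0.025 ]
[309.   251.33] 15 [ 4.751e-01 -1.000e-04  2.500e-02]
```

```bash
python3 steer.py '[[0.07,-0.041,0.009,0,0.01],[0.07,-0.041,0.009,0,0],[0.07,-0.041,0.009,0,0],[0.07,-0.041,0.009,0,0],[0.07,-0.041,0.009,0,0],[0.07,-0.041,0.009,0,0],[0.07,-0.041,0.009,0.006,0],[0.07,0,0,0,0]]'
cat > kat.py <<'E'
# wrist view of one katori: lid circle and ear -> pose in the world
from h import *
import sys
x,y,nm=float(sys.argv[1]),float(sys.argv[2]),sys.argv[3]
im=bot.get_image("wrist"); e=min(blobs(im,(100,120,50),(130,255,255),30),key=lambda b:np.hypot(*(ray(im,*b[0],.026)[:2]-[x,y])))
E=ray(im,*e[0],.026)
hsv=cv2.cvtColor(im["color"],cv2.COLOR_BGR2HSV); u,v=map(int,proj(im,(x,y,.036)))
x0,y0=max(u-90,0),max(v-90,0); g=cv2.GaussianBlur(cv2.cvtColor(im["color"],cv2.COLOR_BGR2GRAY)[y0:v+90,x0:u+90],(0,0),1)
r=im["fx"]*.0275/(im["R"]@[x,y,.036]+im["t"])[2]
c=cv2.HoughCircles(g,cv2.HOUGH_GRADIENT,1,40,param1=80,param2=12,minRadius=int(r*.9),maxRadius=int(r*1.12)+1)
print("r",r,"circles",None if c is None else (c[0][:3]+[x0,y0,0]).round(1).tolist())
if c is not None:
    C=ray(im,c[0][0][0]+x0,c[0][0][1]+y0,.036); d=(E-C)[:2]
    print("centre",C.round(4),"ear",E.round(4),"dist",np.hypot(*d).round(4),"yaw",np.arctan2(d[1],d[0]).round(3))
crop(im,max(min(u-100,440),0),max(min(v-80,240),0),max(min(u-100,440),0)+200,max(min(v-80,240),0)+160,2,nm)
E
python3 kat.py .4529 .2997 pics/kA.png
```

```text
clock: 22.55
eef_pos: [0.4927, 0.3601, 0.1985]
ee_rot: [-3.12, 0.022, -2.181]
force: [0.4, -0.5, -0.3]
opening: 0.07
finger_force: 0.0
r 31.171850663371373 circles [[326.5, 96.5, 31.1]]
centre [0.4498 0.2987 0.036 ] ear [0.4719 0.3296 0.026 ] dist 0.0379 yaw 0.952
```

View pics/kA.png

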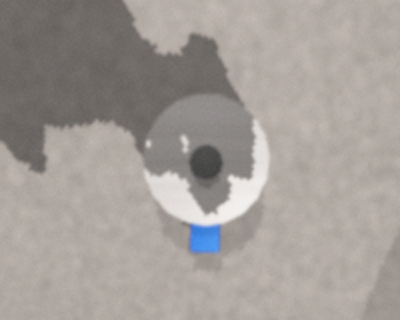

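The crop shows katori A's lid centred with its ear straight below, which matches the fitted pose (0.450, 0.299, yaw 0.95). Moving over it.

```bash
python3 steer.py '[[0.075,0.037,0.002,0,0.008],[0.075,0.036,0.002,0,0],[0.075,0,0,0.03,0],[0.075,0,0,0.03,0],[0.075,0,0,0,0]]'
python3 -c "from h import *;to(.4508,.299,.018,4.094)"
```

```text
clock: 23.1
eef_pos: [0.4452, 0.2972, 0.1362]
ee_rot: [-3.122, 0.017, -2.194]
force: [-0.2, 0.3, -0.7]
opening: 0.0747
finger_force: 0.0
t 23.1 before turn [-0.0027 -0.0012  0.1183] turn -0.004 after turn [-0.0027 -0.0012  0.1183] q6 -0.35 F [-0.2  0.3 -0.7]
```

```bash
python3 steer.py '[[0.075,-0.003,-0.001,0.03,0],[0.075,0,0,0.03,0],[0.075,0,0,0.03,0],[0.075,0,0,0.02,0],[0.075,0,0,0.008,0],[0.075,0,0,0,0]]'
python3 steer.py '[[0.04,0,0,0,0],[0.04,0,0,0,0],[0.04,0,0,0,0],[0.04,0,0,0,0],[0.04,0,0,0,0]]' 50
```

```text
clock: 23.7
eef_pos: [0.4534, 0.3019, 0.0212]
ee_rot: [-3.12, 0.021, -2.194]
force: [-0.0, 0.0, -0.1]
opening: 0.0751
finger_force: 0.0
clock: 24.2
eef_pos: [0.4542, 0.3028, 0.0231]
ee_rot: [-3.119, 0.025, -2.194]
force: [-0.7, -2.4, 6.8]
opening: 0.05
finger_force: 50.9
```

```bash
python3 steer.py '[[0.04,0,0,-0.03,0],[0.04,0,0,-0.04,0],[0.04,0,0,-0.04,0],[0.04,0,0,-0.04,0.146],[0.04,0,0,0,0.146],[0.04,0,0,0,0.146],[0.04,0,0,0,0.146],[0.04,0,0,0,0.146],[0.04,0,0,0,0.146],[0.04,0,0,0,0.146]]'
python3 - <<'E'
from h import *
to(.70,.156,.18,3.067)
o=bot.get_obs();im=bot.get_image("wrist"); R=Ro.from_euler("xyz",o["ee_rot"]).as_matrix()
cv2.imwrite("pics/kh.png",im["color"]); print(np.round(proj(im,o["eef_pos"]-R[:,2]*.018)))
E
```

```text
clock: 25.2
eef_pos: [0.4488, 0.3016, 0.1721]
ee_rot: [3.133, 0.031, 3.061]
force: [-0.5, 0.4, -2.5]
opening: 0.05
finger_force: 53.2
t 25.2 before turn [-0.2622 -0.1249 -0.0009] turn -0.006 after turn [-0.2615 -0.1264 -0.0009] q6 0.68 F [-0.5  0.4 -2.5]
[324. 294.]
```

View pics/kh.png

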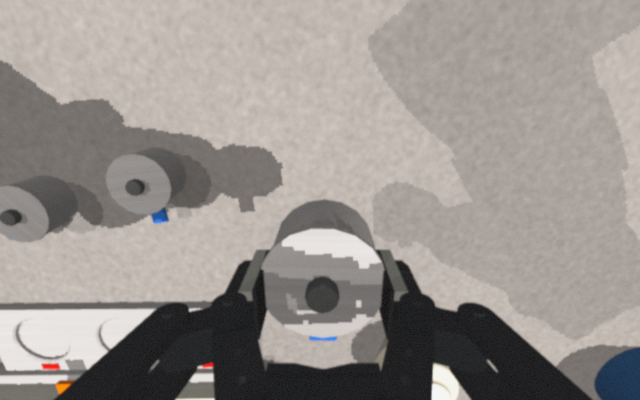

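The held katori's lid centre is at (323,282) and its knob at (321,292). The ear points down in the picture, as intended.

```bash
python3 - <<'E'
from h import *
o=bot.get_obs();im=bot.get_image("wrist"); R=Ro.from_euler("xyz",o["ee_rot"]).as_matrix(); p=o["eef_pos"]
for u,v,h in((323,282.5,.015),(321,292,.0285)): print((R.T@(ray(im,u,v,p[2]+h)-p)).round(4))
E
python3 steer.py '[[0.04,-0.044,-0.021,0,0],[0.04,-0.044,-0.021,0,0],[0.04,-0.044,-0.021,0,0],[0.04,-0.044,-0.021,0,0],[0.04,-0.044,-0.021,0,0],[0.04,-0.042,-0.02,0,-0.006],[0.04,0,0,0,0]]'
python3 - <<'E'
from h import *
im=bot.get_image("wrist"); cv2.imwrite("pics/s2.png",im["color"])
for s in((.6337,.152),(.6266,.057),(.6192,-.0375)): print(np.round(proj(im,(*s,.012))))
E
```

```text
[ 0.0038 -0.0003 -0.0151]
[ 0.0085 -0.0011 -0.0288]
clock: 26.0
eef_pos: [0.7049, 0.1536, 0.177]
ee_rot: [3.135, 0.032, 3.074]
force: [0.8, -0.1, -3.0]
opening: 0.0503
finger_force: 53.2
[315.  99.]
[207.  98.]
[99. 97.]
```

View pics/s2.png

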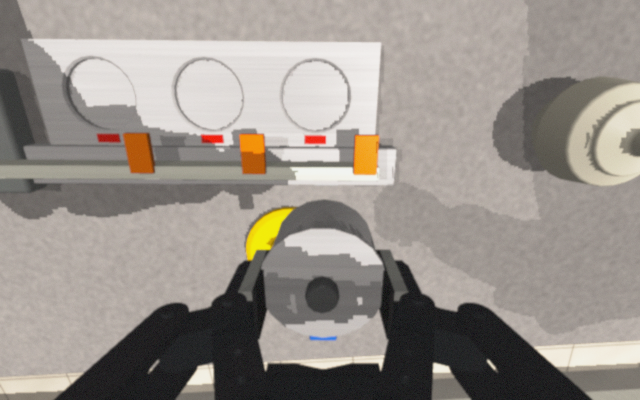

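```bash
python3 steer.py '[[0.04,0.036,0,0,0.007],[0.04,0.034,0,0.03,0],[0.04,0,0,0.04,0],[0.04,0,0,0.025,0],[0.04,0,0,0,0]]'
python3 -c "from h import *;to(.6356,.152,.03,3.067)"
```

```text
clock: 26.55
eef_pos: [0.6303, 0.1631, 0.0781]
ee_rot: [3.136, 0.024, 3.07]
force: [-1.0, -0.6, -1.1]
opening: 0.0502
finger_force: 53.2
t 26.55 before turn [-0.0049 -0.0109  0.0481] turn 0.003 after turn [-0.0049 -0.0109  0.0481] q6 0.33 F [-1.  -0.6 -1.1]
```

```bash
python3 steer.py '[[0.04,-0.005,-0.011,0,0.003],[0.04,0,0,0.015,0],[0.04,0,0,0,0]]'
python3 -c "from h import *;to(.6356,.152,.03,3.067)"
```

```text
clock: 26.85
eef_pos: [0.6388, 0.151, 0.0667]
ee_rot: [3.134, 0.031, 3.063]
force: [-0.7, 0.2, -1.7]
opening: 0.0503
finger_force: 53.2
t 26.85 before turn [0.0044 0.0005 0.0366] turn -0.004 after turn [0.0044 0.0005 0.0366] q6 0.31 F [-0.7  0.2 -1.7]
```

```bash
python3 steer.py '[[0.04,0.003,0,0.01,-0.004],[0.04,0.001,0,0.01,0],[0.04,0,0,0.005,0],[0.04,0,0,0,0],[0.04,0,0,0,0]]'
python3 -c "from h import *;to(.6356,.152,.03,3.067)"
```

```text
clock: 27.35
eef_pos: [0.6351, 0.1522, 0.0408]
ee_rot: [3.134, 0.03, 3.067]
force: [0.1, -0.4, -1.2]
opening: 0.05
finger_force: 53.2
t 27.35 before turn [-0.0001 -0.0002  0.0108] turn 0.0 after turn [-0.0001 -0.0002  0.0108] q6 0.31 F [ 0.1 -0.4 -1.2]
```

```bash
python3 steer.py '[[0.04,0,0,0.004,0],[0.04,0,0,0.003,0],[0.04,0,0,0,0],[0.04,0,0,0,0]]'
python3 steer.py '[[0.04,0,0,0.003,0],[0.04,0,0,0,0],[0.04,0,0,0,0]]'
```

```text
clock: 27.75
eef_pos: [0.6353, 0.1521, 0.0337]
ee_rot: [3.134, 0.03, 3.067]
force: [-0.4, 0.6, -2.6]
opening: 0.0503
finger_force: 53.2
clock: 28.05
eef_pos: [0.6354, 0.1521, 0.0307]
ee_rot: [3.134, 0.03, 3.067]
force: [-0.3, 0.1, -1.6]
opening: 0.05
finger_force: 53.2
```

```bash
python3 steer.py '[[0.04,0,0,0.002,0],[0.04,0,0,0,0],[0.066,0,0,0,0],[0.066,0,0,0,0],[0.066,0,0,0,0]]'
python3 steer.py '[[0.066,0,0,-0.02,0],[0.066,0,0,-0.04,0],[0.066,0,0,-0.04,0],[0.066,-0.035,0,-0.02,0],[0.066,-0.035,0,0,0],[0.066,0,0,0,0]]'
python3 - <<'E'
from h import *
im=bot.get_image("wrist"); cv2.imwrite("pics/p2.png",im["color"])
f=lambda X:np.round(proj(im,X),1)
for s in((.6324,.1522),(.6253,.0575),(.6182,-.0372)): print("slot",f((*s,.012)),"lid",f((*s,.042)),"ear",f((s[0]+.036,s[1]-.0027,.033)))
for c,a,s in blobs(im,(100,120,50),(130,255,255),30): print(c,a,ray(im,*c,.032).round(4),ray(im,*c,.026).round(4))
E
```

```text
clock: 28.55
eef_pos: [0.6355, 0.1522, 0.0287]
ee_rot: [3.134, 0.03, 3.067]
force: [-0.4, 0.3, 0.5]
opening: 0.0658
finger_force: 0.0
clock: 29.15
eef_pos: [0.7054, 0.1459, 0.1511]
ee_rot: [3.133, 0.034, 3.066]
force: [0.6, -0.1, -0.5]
opening: 0.0663
finger_force: 0.0
slot [322.7  97.2] lid [323.1  99.2] ear [323.  146.7]
slot [204.8  97.3] lid [190.7  99.4] ear [201.7 147. ]
slot [86.3 97.5] lid [57.6 99.6] ear [ 79.8 147.3]
[323.09 146.01] 246 [0.6681 0.1496 0.032 ] [0.6692 0.1496 0.026 ]
```

View pics/p2.png

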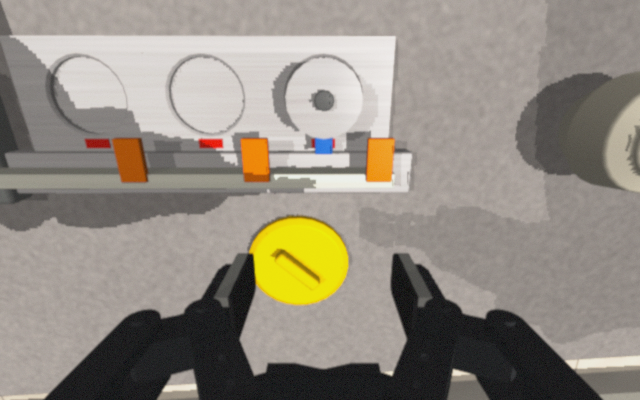

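The katori is seated in slot 2 with its ear at (323,146), right over the red mark. On to B at z 0.2.

```bash
python3 steer.py '[[0.075,0.04,0,-0.02,-0.081],[0.075,0.04,0.002,-0.02,-0.081],[0.075,0.04,0.002,0,0],[0.075,0.04,0.002,0,0],[0.075,0.036,0,0,0],[0.075,0,0,0,0],[0.075,0,0,0,0]]'
python3 kat.py .4365 .143 pics/kB.png
python3 -c "from h import *;to(.4365,.143,.023,3.228)"
```

```text
clock: 29.9
eef_pos: [0.5037, 0.1447, 0.1852]
ee_rot: [3.139, 0.031, -3.054]
force: [-0.6, 1.1, 0.6]
opening: 0.0749
finger_force: 0.0
r 32.54644935947459 circles [[329.5, 100.5, 34.0]]
centre [0.433  0.1442 0.036 ] ear [0.4698 0.1456 0.026 ] dist 0.0368 yaw 0.037
t 29.95 before turn [0.0733 0.0037 0.1599] turn 0.001 after turn [0.0733 0.0036 0.1599] q6 0.19 F [0.6 0.1 0.8]
```

```bash
python3 steer.py '[[0.075,0.037,0,0.02,0.03],[0.075,0.036,0,0.03,0],[0.075,0,0,0.03,0],[0.075,0,0,0,0],[0.075,0,0,0,0]]'
python3 -c "from h import *;to(.4355,.1436,.022,3.2)"
```

```text
clock: 30.45
eef_pos: [0.4355, 0.14, 0.103]
ee_rot: [3.138, 0.031, -3.084]
force: [-0.3, -0.6, -0.0]
opening: 0.0753
finger_force: 0.0
t 30.45 before turn [0.0023 0.0033 0.0809] turn -0.001 after turn [0.0023 0.0033 0.0809] q6 0.26 F [-0.3 -0.6 -0. ]
```

```bash
python3 steer.py '[[0.075,0.002,0.003,0.03,0],[0.075,0,0,0.03,0],[0.075,0,0,0.021,0],[0.075,0,0,0,0],[0.075,0,0,0,0]]'
python3 steer.py '[[0.04,0,0,0,0],[0.04,0,0,0,0],[0.04,0,0,0,0],[0.04,0,0,0,0],[0.04,0,0,0,0]]' 50
python3 steer.py '[[0.04,0,0,-0.03,0],[0.04,0,0,-0.04,0],[0.04,0,0,-0.04,0],[0.04,0,0,-0.03,0.136],[0.04,0,0,0,0],[0.04,0,0,0,0]]'
cat > held.py <<'E'
# offset of the held katori's lid centre in the tool frame, and ear direction
from h import *
o=bot.get_obs();im=bot.get_image("wrist"); R=Ro.from_euler("xyz",o["ee_rot"]).as_matrix(); p=o["eef_pos"]
g=cv2.GaussianBlur(cv2.cvtColor(im["color"],cv2.COLOR_BGR2GRAY)[200:380,250:400],(0,0),1.5)
c=cv2.HoughCircles(g,cv2.HOUGH_GRADIENT,1.5,60,param1=80,param2=10,minRadius=50,maxRadius=66)
print(None if c is None else [((a+[250,200,0]).round(1).tolist(),(R.T@(ray(im,a[0]+250,a[1]+200,p[2]+.015)-p)).round(4).tolist()) for a in c[0][:3]])
for c,a,s in blobs(im,(100,120,50),(130,255,255),20):
    if 280<c[0]<360 and c[1]>300: print("ear px",c,a)
print("px of lid offset 0 / 4 mm",[np.round(proj(im,p+R@[d,0,-.015])) for d in(0,.004)])
E
python3 held.py;python3 -c "from h import *;to(.6253,.0575,.17,3.067)"
```

```text
clock: 30.95
eef_pos: [0.4362, 0.1435, 0.0227]
ee_rot: [3.138, 0.032, -3.085]
force: [0.3, 0.4, 0.3]
opening: 0.0748
finger_force: 0.0
clock: 31.45
eef_pos: [0.4361, 0.1435, 0.0235]
ee_rot: [3.137, 0.034, -3.084]
force: [-1.7, -1.3, 10.3]
opening: 0.0502
finger_force: 49.9
clock: 32.05
eef_pos: [0.4308, 0.1425, 0.1625]
ee_rot: [3.133, 0.032, 3.064]
force: [0.2, -0.4, -2.5]
opening: 0.05
finger_force: 53.3
[([321.2, 296.8, 65.2], [-0.0036, -0.0011, -0.0149]), ([313.8, 361.2, 55.0], [-0.0406, -0.0047, -0.0137]), ([261.2, 308.8, 54.8], [-0.0098, -0.0277, -0.0149])]
ear px [322.58 340.14] 65
px of lid offset 0 / 4 mm [array([324., 290.]), array([324., 282.])]
t 32.1 before turn [-0.2013 -0.0695 -0.003 ] turn -0.002 after turn [-0.2011 -0.07   -0.003 ] q6 0.4 F [ 0.7 -0.7 -1.2]
```

Run:
```python
from h import *
im=bot.get_image("wrist"); A=cv2.imread("pics/kh.png"); B=im["color"]
for I in (A,B):
    print([ (c,a,s) for c,a,s in blobs({"color":I},(100,120,50),(130,255,255),20) if 280<c[0]<360 and c[1]>300])
    g=cv2.cvtColor(I,cv2.COLOR_BGR2GRAY).astype(int); print("col350 bright",g[215:345:6,350])
    k=(g[265:315,300:345]<45); ys,xs=np.nonzero(k); print("knob",xs.mean()+300,ys.mean()+265,len(xs))
```

```text
[(array([322.59, 338.19]), np.int32(64), array([310, 337,  26,   3], dtype=int32))]
col350 bright [110 114  93 133 230 231 231 157 143 143 144 134 108 114 114 114 111 116
 202 206 187 180]
knob nan nan 0
[(array([322.68, 340.14]), np.int32(63), array([310, 339,  26,   3], dtype=int32))]
col350 bright [105 111 108  96 223 226 228 204 140 137 143 128 110 110 112 115 111 114
 205 206 109 101]
knob 320.5 284.0 2<stdin>:6: RuntimeWarning: Mean of empty slice.
  ret = ret.dtype.type(ret / rcount)
```

```bash
python3 steer.py '[[0.04,-0.04,-0.014,0,0],[0.04,-0.04,-0.014,0,0],[0.04,-0.04,-0.014,0,0],[0.04,-0.04,-0.014,0,0],[0.04,-0.04,-0.014,0.02,0],[0.04,0,0,0.03,0],[0.04,0,0,0.02,0],[0.04,0,0,0,0],[0.04,0,0,0,0]]'
python3 -c "from h import *;to(.6273,.0573,.0295,3.067)"
```

```text
clock: 33.05
eef_pos: [0.6255, 0.0572, 0.0961]
ee_rot: [3.134, 0.028, 3.064]
force: [-0.1, 0.3, -0.8]
opening: 0.0503
finger_force: 53.3
t 33.05 before turn [ 0.0001 -0.0003  0.0666] turn -0.003 after turn [ 0.0001 -0.0003  0.0666] q6 0.17 F [-0.1  0.3 -0.8]
```

```bash
python3 steer.py '[[0.04,0,0,0.02,-0.003],[0.04,0,0,0.02,0],[0.04,0,0,0.01,0],[0.04,0,0,0.005,0],[0.04,0,0,0,0],[0.04,0,0,0,0]]'
python3 -c "from h import *;to(.6273,.0573,.0295,3.067)"
```

```text
clock: 33.65
eef_pos: [0.6286, 0.0576, 0.0431]
ee_rot: [3.134, 0.031, 3.066]
force: [-0.4, -0.8, -1.0]
opening: 0.05
finger_force: 53.3
t 33.65 before turn [ 0.0017 -0.0005  0.0135] turn -0.001 after turn [ 0.0017 -0.0005  0.0135] q6 0.17 F [-0.4 -0.8 -1. ]
```

```bash
python3 steer.py '[[0.04,0.002,0,0.004,0],[0.04,0,0,0.004,0],[0.04,0,0,0,0],[0.04,0,0,0,0]]'
python3 steer.py '[[0.04,0,0,0.004,0],[0.04,0,0,0,0],[0.04,0,0,0,0]]'
python3 steer.py '[[0.04,0,0,0.002,0],[0.04,0,0,0,0],[0.04,0,0,0,0]]'
```

```text
clock: 34.05
eef_pos: [0.6261, 0.0577, 0.0339]
ee_rot: [3.134, 0.03, 3.066]
force: [0.3, 0.3, -1.8]
opening: 0.0501
finger_force: 53.3
clock: 34.35
eef_pos: [0.6263, 0.0577, 0.0298]
ee_rot: [3.134, 0.03, 3.066]
force: [-0.6, 0.3, -1.9]
opening: 0.0504
finger_force: 53.3
clock: 34.65
eef_pos: [0.6263, 0.0578, 0.0296]
ee_rot: [3.134, 0.031, 3.066]
force: [-6.9, 0.6, 15.4]
opening: 0.0503
finger_force: 54.8
```

```bash
python3 steer.py '[[0.066,0,0,-0.001,0],[0.066,0,0,0,0],[0.066,0,0,0,0],[0.066,0,0,-0.02,0],[0.066,0,0,-0.04,0],[0.066,0,0,-0.04,0],[0.066,-0.04,0,-0.02,0],[0.066,-0.035,0,0,0],[0.066,0,0,0,0]]'
cat > chk.py <<'E'
from h import *
im=bot.get_image("wrist")
for n,s in((2,(.6324,.1522)),(1,(.6253,.0575)),(0,(.6182,-.0372))): print(n,"ear exp",np.round(proj(im,(s[0]+.036,s[1]-.0027,.033)),1))
for c,a,s in blobs(im,(100,120,50),(130,255,255),30): print("ear seen",c,a,s)
E
python3 chk.py
python3 -c "from h import *;to(.414,.085,.2,2.188);print(bot.get_obs()['q'].round(2))"
python3 - <<'E'
from h import *
im=bot.get_image("top")
for c,a,s in blobs(im,(100,120,60),(130,255,255)):
        if 160<c[1]<290 and 190<c[0]<400: print(c,a,ray(im,*c,.025).round(4),ray(im,*c,.032).round(4))
E
```

```text
clock: 35.55
eef_pos: [0.7014, 0.0511, 0.1512]
ee_rot: [3.134, 0.033, 3.065]
force: [0.6, 0.2, 1.0]
opening: 0.0661
finger_force: 0.0
2 ear exp [443.9 142.3]
1 ear exp [322.9 142.7]
0 ear exp [201.2 143.1]
ear seen [322.26 140.75] 256 [314 133  18  16]
ear seen [443.12 141.26] 273 [435 132  18  18]
t 35.6 before turn [ 0.2851  0.0125 -0.0582] turn 0.877 after turn [ 0.1918 -0.2113 -0.0582] q6 0.15 F [ 0.4 -1.  -1.1]
[0.07 0.55 0.25 1.24 0.   0.15]
```

```bash
python3 steer.py '[[0.075,0.04,-0.008,-0.02,0.146],[0.075,0.04,-0.02,-0.02,0.146],[0.075,0.04,-0.03,0,0.146],[0.075,0.03,-0.03,0,0.146],[0.075,0.03,-0.03,0,0.146],[0.075,0,0,0,0.146],[0.075,0,0,0,0]]'
python3 -c "from h import *;to(.495,-.029,.2,2.188)"
```

```text
clock: 36.35
eef_pos: [0.4794, 0.0052, 0.1845]
ee_rot: [3.113, 0.013, 2.187]
force: [1.1, -0.1, 0.3]
opening: 0.0751
finger_force: 0.0
t 36.35 before turn [-0.0371 -0.0066 -0.0152] turn -0.001 after turn [-0.0371 -0.0066 -0.0152] q6 0.96 F [ 1.1 -0.1  0.3]
```

```bash
python3 steer.py '[[0.075,-0.02,-0.004,-0.015,0],[0.075,-0.017,-0.003,0,0],[0.075,0,0,0,0],[0.075,0,0,0,0]]'
python3 kat.py .4545 .028 pics/kC.png
python3 -c "from h import *;to(.4545,.028,.022,2.188)"
```

```text
clock: 36.75
eef_pos: [0.4966, -0.0289, 0.1991]
ee_rot: [3.114, 0.013, 2.192]
force: [-0.3, -0.3, -0.1]
opening: 0.0751
finger_force: 0.0
r 30.955892735933258 circles [[313.5, 99.5, 33.1]]
centre [0.4507 0.0282 0.036 ] ear [ 0.4728 -0.0007  0.026 ] dist 0.0364 yaw -0.918
t 36.8 before turn [ 0.0726 -0.0059  0.1761] turn 0.004 after turn [ 0.0726 -0.0062  0.1761] q6 0.89 F [ 0.4  0.4 -0.5]
```

```bash
python3 steer.py '[[0.075,0.037,-0.003,0.02,-0.015],[0.075,0.037,-0.003,0.03,0],[0.075,0,0,0.03,0],[0.075,0,0,0,0],[0.075,0,0,0,0]]'
python3 -c "from h import *;to(.453,.0275,.022,2.207)"
```

```text
clock: 37.3
eef_pos: [0.4508, 0.0282, 0.1188]
ee_rot: [3.114, 0.013, 2.206]
force: [0.1, 0.5, 0.6]
opening: 0.0751
finger_force: 0.0
t 37.3 before turn [-0.0005 -0.0013  0.0969] turn -0.001 after turn [-0.0005 -0.0013  0.0969] q6 1.0 F [0.1 0.5 0.6]
```

```bash
python3 steer.py '[[0.075,0,-0.001,0.03,0],[0.075,0,0,0.03,0],[0.075,0,0,0.025,0],[0.075,0,0,0.011,0],[0.075,0,0,0,0],[0.075,0,0,0,0]]'
python3 steer.py '[[0.04,0,0,0,0],[0.04,0,0,0,0],[0.04,0,0,0,0],[0.04,0,0,0,0],[0.04,0,0,0,0]]' 50
python3 steer.py '[[0.04,0,0,-0.03,0],[0.04,0,0,-0.04,0],[0.04,0,0,-0.04,0],[0.04,0,0,-0.03,-0.143],[0.04,0,0,0,-0.143],[0.04,0,0,0,-0.143],[0.04,0,0,0,-0.143],[0.04,0,0,0,-0.143],[0.04,0,0,0,-0.143],[0.04,0,0,0,0]]'
python3 - <<'E'
from h import *
im=bot.get_image("wrist"); cv2.imwrite("pics/hC.png",im["color"])
print([ (c,a,s) for c,a,s in blobs(im,(100,120,50),(130,255,255),20)])
to(.62,-.0374,.11,3.067)
E
```

```text
clock: 37.9
eef_pos: [0.4544, 0.0276, 0.0237]
ee_rot: [3.112, 0.015, 2.205]
force: [0.3, 1.1, -0.3]
opening: 0.0752
finger_force: 0.0
clock: 38.4
eef_pos: [0.4541, 0.0277, 0.0242]
ee_rot: [3.112, 0.016, 2.205]
force: [-2.4, -0.4, 12.7]
opening: 0.0498
finger_force: 49.7
clock: 39.4
eef_pos: [0.4488, 0.027, 0.1631]
ee_rot: [3.134, 0.031, 3.065]
force: [-1.0, 0.2, -0.6]
opening: 0.0501
finger_force: 53.2
[(array([320.32, 338.97]), np.int32(73), array([308, 337,  26,   4], dtype=int32))]
t 39.45 before turn [-0.1742 -0.0506  0.058 ] turn -0.007 after turn [-0.1738 -0.0519  0.058 ] q6 0.14 F [ 0.3 -0.8 -1.4]
```

```bash
python3 steer.py '[[0.04,-0.044,-0.013,0,0],[0.04,-0.044,-0.013,0,0],[0.04,-0.044,-0.013,0,0],[0.04,-0.043,-0.012,0,0],[0.04,0,0,0.03,0],[0.04,0,0,0.03,-0.025],[0.04,0,0,0,0],[0.04,0,0,0,0]]'
python3 -c "from h import *;to(.6209,-.0374,.03,3.09)"
```

```text
clock: 40.25
eef_pos: [0.6206, -0.0372, 0.1076]
ee_rot: [3.135, 0.029, 3.085]
force: [0.5, -0.1, -0.8]
opening: 0.0502
finger_force: 53.2
t 40.25 before turn [ 0.0019 -0.0007  0.0776] turn -0.005 after turn [ 0.0019 -0.0007  0.0776] q6 -0.01 F [ 0.5 -0.1 -0.8]
```

```bash
python3 steer.py '[[0.04,0.002,0,0.025,-0.003],[0.04,0,0,0.02,0],[0.04,0,0,0.015,0],[0.04,0,0,0.005,0],[0.04,0,0,0,0],[0.04,0,0,0,0]]'
python3 -c "from h import *;to(.6209,-.0374,.03,3.09)"
```

```text
clock: 40.85
eef_pos: [0.6219, -0.0368, 0.044]
ee_rot: [3.135, 0.032, 3.09]
force: [-0.1, 0.5, -1.4]
opening: 0.0498
finger_force: 53.2
t 40.85 before turn [ 0.0014 -0.0007  0.014 ] turn 0.0 after turn [ 0.0014 -0.0007  0.014 ] q6 -0.01 F [-0.1  0.5 -1.4]
```

```bash
python3 steer.py '[[0.04,0.001,0,0.004,0],[0.04,0,0,0.004,0],[0.04,0,0,0,0],[0.04,0,0,0,0]]'
python3 steer.py '[[0.04,0,0,0.004,0],[0.04,0,0,0,0],[0.04,0,0,0,0]]'
python3 steer.py '[[0.04,0,0,0.002,0],[0.04,0,0,0,0],[0.04,0,0,0,0]]'
```

```text
clock: 41.25
eef_pos: [0.6201, -0.0367, 0.0342]
ee_rot: [3.135, 0.03, 3.091]
force: [-0.9, 0.4, -0.6]
opening: 0.0503
finger_force: 53.2
clock: 41.55
eef_pos: [0.621, -0.0368, 0.0308]
ee_rot: [3.135, 0.032, 3.091]
force: [1.2, -0.5, 3.9]
opening: 0.05
finger_force: 53.6
clock: 41.85
eef_pos: [0.6215, -0.037, 0.0303]
ee_rot: [3.135, 0.033, 3.091]
force: [-3.9, -1.4, 18.5]
opening: 0.0497
finger_force: 55.1
```

```bash
python3 steer.py '[[0.066,0,0,-0.002,0],[0.066,0,0,0,0],[0.066,0,0,0,0],[0.066,0,0,-0.02,0],[0.066,0,0,-0.04,0],[0.066,0,0,-0.04,0],[0.066,-0.04,0.02,-0.02,0],[0.066,-0.035,0.02,0,0],[0.066,0,0,0,0]]'
python3 chk.py
python3 - <<'E'
from h import *
im=bot.get_image("wrist"); cv2.imwrite("pics/p0.png",im["color"])
E
```

```text
clock: 42.75
eef_pos: [0.6975, 0.0009, 0.1526]
ee_rot: [3.134, 0.033, 3.093]
force: [0.5, -0.6, -1.5]
opening: 0.066
finger_force: 0.0
2 ear exp [507.3 147.1]
1 ear exp [388.1 144.2]
0 ear exp [267.5 141.3]
ear seen [267.88 141.76] 263 [259 134  19  16]
ear seen [387.33 142.34] 262 [379 134  18  17]
ear seen [506.36 145.35] 281 [497 135  20  19]
```

View pics/p0.png

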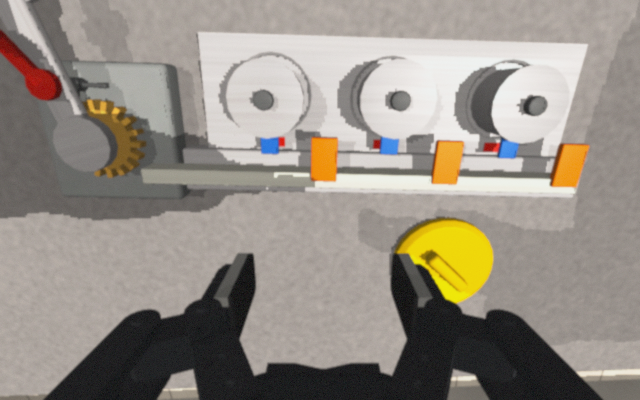

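All three are seated with their ears at the red marks: (268,142), (387,142) and (506,145). Next I'll flip the lever to green.

```bash
python3 steer.py '[[0,0,-0.03,-0.02,-0.1],[0,0.02,-0.045,0,-0.1],[0,0.03,-0.045,0,-0.1],[0,0.03,-0.045,0,0],[0,0.03,-0.03,0,0],[0,0.01,-0.03,0,0],[0,0,0,0,0],[0,0,0,0,0]]' 20
python3 - <<'E'
from h import *
to(.5852,-.2376,.078,3.40); im=bot.get_image("wrist")
f=lambda z,bb:[(c,s,ray(im,*c,z).round(4)) for c,a,s in bb]
print("red",[b for b in f(.08,blobs(im,(0,150,60),(5,255,255),150))])
t=bot.get_image("top"); print("top red",[(c,a,s,ray(t,*c,.08).round(4)) for c,a,s in blobs(t,(0,150,90),(5,255,255),10) if 330<c[0]<400 and 190<c[1]<260])
E
```

```text
clock: 43.65
eef_pos: [0.6107, -0.2383, 0.1686]
ee_rot: [-3.14, 0.03, -2.894]
force: [-0.1, 0.3, -1.0]
opening: -0.0
finger_force: 0.0
t 43.65 before turn [0.0272 0.0071 0.0898] turn -0.011 after turn [0.0271 0.0074 0.0898] q6 -0.63 F [-0.1  0.3 -1. ]
red [(array([394.87, 188.65]), array([381, 157,  30,  58], dtype=int32), array([ 0.5857, -0.1911,  0.08  ]))]
top red [(array([368.31, 215.25]), np.int32(55), array([363, 210,  13,  13], dtype=int32), array([ 0.5926, -0.1828,  0.08  ]))]
```

```bash
python3 steer.py '[[0,0.027,0,0,-0.01],[0,0,0,0.03,0],[0,0,0,0.03,0],[0,0,0,0.027,0],[0,0,0,0,0],[0,0,0,0,0]]'
python3 -c "from h import *;to(.5852,-.2376,.078,3.40)"
```

```text
clock: 44.35
eef_pos: [0.5886, -0.2428, 0.0815]
ee_rot: [-3.14, 0.03, -2.881]
force: [0.7, 0.9, 0.3]
opening: 0.0003
finger_force: 0.0
t 44.35 before turn [0.002  0.0059 0.0034] turn 0.002 after turn [0.002  0.0059 0.0034] q6 -0.66 F [0.7 0.9 0.3]
```

```bash
python3 steer.py '[[0,0.002,0.012,0.003,0],[0,0,0.012,0,0],[0,0,0.008,0,0],[0,0,0.006,0,0],[0,0,0.006,0,0],[0,0,0,0,0]]'
python3 steer.py '[[0,0,0.004,0,0],[0,0,0.004,0,0],[0,0,0,0,0],[0,0,0,0,0]]'
python3 steer.py '[[0,0,0.003,0,0],[0,0,0.003,0,0],[0,0,0,0,0],[0,0,0,0,0]]'
cat > lev.py <<'E'
from h import *
im=bot.get_image("top"); m=cv2.inRange(cv2.cvtColor(im["color"],cv2.COLOR_BGR2HSV),(0,150,90),(5,255,255)); ys,xs=np.nonzero(m[200:260,335:400]); print("red px",[(int(x)+335,int(y)+200) for x,y in zip(xs,ys)][::4])
crop(im,335,190,400,260,8,"pics/lev.png")
E
python3 lev.py
```

```text
clock: 44.95
eef_pos: [0.5753, -0.201, 0.0784]
ee_rot: [-3.139, 0.032, -2.882]
force: [0.1, 0.5, -0.6]
opening: -0.0002
finger_force: 0.1
clock: 45.35
eef_pos: [0.5733, -0.1939, 0.078]
ee_rot: [-3.139, 0.031, -2.882]
force: [-0.6, -1.4, 0.9]
opening: 0.0002
finger_force: 0.7
clock: 45.75
eef_pos: [0.5719, -0.1881, 0.078]
ee_rot: [-3.139, 0.031, -2.882]
force: [2.4, -2.1, 0.4]
opening: 0.0004
finger_force: 1.2
red px [(363, 210), (362, 212), (363, 213)]
```

```bash
python3 steer.py '[[0,0,0.003,0,0],[0,0,0.003,0,0],[0,0,0,0,0],[0,0,0,0,0]]'
python3 steer.py '[[0,0,0.003,0,0],[0,0,0.003,0,0],[0,0,0,0,0],[0,0,0,0,0]]'
python3 steer.py '[[0,0,-0.006,0,0],[0,0,0,-0.04,0],[0.04,0,0,-0.04,0],[0.04,0.02,0,0,0],[0.04,0,0,0,0]]'
python3 - <<'E'
from h import *
im=bot.get_image("wrist"); u,v=map(int,proj(im,(.59,-.18,.07))); print(u,v)
u=min(max(u,120),520);v=min(max(v,110),290)
crop(im,u-120,v-110,u+120,v+110,2.5,"pics/lv2.png")
f=lambda X:np.round((np.array(proj(im,X))-[u-120,v-110])*2.5); sp=np.array([.645,-.1695])
for h in(-.35,-.25,-.15,-.05,.05):
    a=h+.075; P=sp+.042*np.array([-np.cos(a),np.sin(a)]); print(h,"pivot",f((*P,.066)),"post",f((*(sp+.15*np.array([-np.cos(a),np.sin(a)])),.101)),end=" ")
    for l in(-.38,.2,.38): b=a+l; print(l,f((*(P+.036*np.array([-np.cos(b),np.sin(b)])),.0925)),end=" ")
    print()
E
```

```text
clock: 46.2
eef_pos: [0.5705, -0.1824, 0.0781]
ee_rot: [-3.139, 0.031, -2.882]
force: [2.4, -2.8, 0.4]
opening: -0.0002
finger_force: 1.6
clock: 46.6
eef_pos: [0.569, -0.1768, 0.0782]
ee_rot: [-3.139, 0.032, -2.882]
force: [3.9, -1.7, -0.2]
opening: -0.0002
finger_force: 1.9
clock: 47.1
eef_pos: [0.5466, -0.1882, 0.1581]
ee_rot: [-3.14, 0.03, -2.883]
force: [0.8, 0.1, -0.7]
opening: 0.0402
finger_force: 0.0
319 257
-0.35 pivot [287. 307.] post [271.  -4.] -0.38 [234. 257.] 0.2 [307. 250.] 0.38 [329. 255.] 
-0.25 pivot [300. 307.] post [334.  -2.] -0.38 [261. 253.] 0.2 [334. 253.] 0.38 [356. 261.] 
-0.15 pivot [313. 309.] post [397.   6.] -0.38 [288. 252.] 0.2 [361. 259.] 0.38 [382. 268.] 
-0.05 pivot [325. 311.] post [457.  21.] -0.38 [315. 254.] 0.2 [387. 266.] 0.38 [406. 277.] 
0.05 pivot [338. 315.] post [514.  41.] -0.38 [343. 258.] 0.2 [412. 276.] 0.38 [429. 289.]
```

View pics/lv2.png

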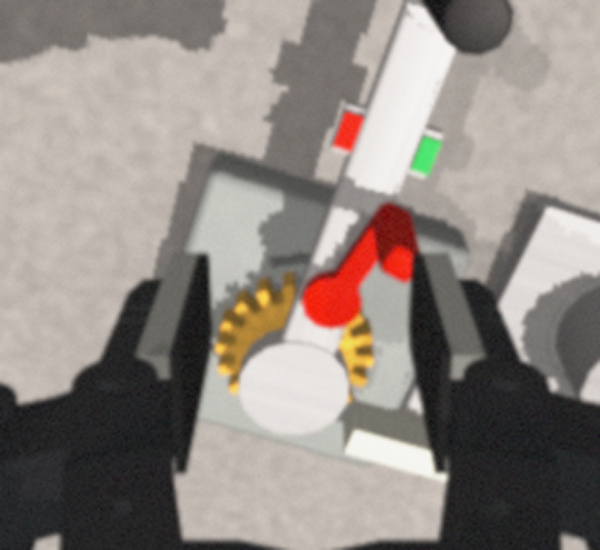

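The lever now points to the green side: hub at (331,300), tab at (398,262), post at (475,20), so the handle is near −0.02. I'll grip the post next.

```bash
python3 steer.py '[[0.04,0,0,0,0.111],[0.04,0,0,0,0.111],[0.04,0,0,0,0.111],[0.04,0.025,0.012,0,0],[0.04,0.025,0.011,0,0],[0.04,0,0,0,0],[0.04,0,0,0,0]]'
python3 -c "from h import *;to(.4952,-.1613,.08,3.067)"
```

```text
clock: 47.85
eef_pos: [0.5001, -0.1611, 0.1555]
ee_rot: [3.133, 0.029, 3.068]
force: [-0.1, -0.5, 0.9]
opening: 0.0398
finger_force: 0.0
t 47.85 before turn [ 0.0071 -0.0012  0.0753] turn 0.001 after turn [ 0.0071 -0.0012  0.0753] q6 -0.25 F [-0.1 -0.5  0.9]
```

```bash
python3 steer.py '[[0.04,0.007,-0.001,0.02,0],[0.04,0,0,0.03,0],[0.04,0,0,0.025,0],[0.04,0,0,0,0],[0,0,0,0,0],[0,0,0,0,0],[0,0,0,0,0]]'
python3 rail.py
```

```text
clock: 48.55
eef_pos: [0.4964, -0.1618, 0.0817]
ee_rot: [3.134, 0.032, 3.068]
force: [1.6, -0.5, -5.1]
opening: 0.0173
finger_force: 21.1
hooks 3 rail [0.0429, 0.0433, 0.0424]
r 0.1488 handle -0.023 F [ 2.1 -0.5 -3.9] 48.6
```

```bash
python3 steer.py '[[0,0,0.012,0,0],[0,-0.002,0.013,0,0],[0,-0.003,0.013,0,0],[0,-0.004,0.013,0,0],[0,-0.005,0.013,0,0],[0,-0.006,0.012,0,0],[0,0,0,0,0]]'
python3 rail.py
```

```text
clock: 49.3
eef_pos: [0.5211, -0.0856, 0.082]
ee_rot: [3.134, 0.03, 3.07]
force: [-0.3, 0.7, -4.4]
opening: 0.0172
finger_force: 21.0
hooks 3 rail [0.0345, 0.035, 0.0344]
r 0.1496 handle 0.517 F [-0.8  2.1 -4.2] 49.35
```

Tightening works. Now full strokes from ±0.52.

```bash
python3 steer.py '[[0,0.007,-0.012,0,0],[0,0.006,-0.014,0,0],[0,0.004,-0.015,0,0],[0,0.003,-0.016,0,0],[0,0.001,-0.016,0,0],[0,-0.001,-0.016,0,0],[0,-0.003,-0.016,0,0],[0,-0.004,-0.015,0,0],[0,-0.006,-0.014,0,0],[0,-0.007,-0.012,0,0]]'
python3 rail.py
python3 steer.py '[[0,0.007,0.012,0,0],[0,0.006,0.014,0,0],[0,0.004,0.015,0,0],[0,0.003,0.015,0,0],[0,0.001,0.015,0,0],[0,-0.001,0.016,0,0],[0,-0.003,0.016,0,0],[0,-0.004,0.015,0,0],[0,-0.006,0.014,0,0],[0,-0.007,0.012,0,0]]'
python3 rail.py
```

```text
clock: 50.35
eef_pos: [0.5087, -0.2341, 0.0813]
ee_rot: [3.134, 0.029, 3.067]
force: [-3.3, 1.9, 2.2]
opening: 0.0172
finger_force: 22.0
hooks 3 rail [0.0345, 0.035, 0.0346]
r 0.1505 handle -0.533 F [-3.8 -5.2  2.6] 50.4
clock: 51.4
eef_pos: [0.52, -0.0892, 0.0816]
ee_rot: [3.135, 0.028, 3.067]
force: [-2.8, -4.8, -6.5]
opening: 0.0173
finger_force: 21.0
hooks 3 rail [0.0212, 0.0222, 0.0217]
r 0.1485 handle 0.508 F [-0.7  1.7 -3.7] 51.45
```

```bash
python3 steer.py '[[0,0.007,-0.012,0,0],[0,0.006,-0.014,0,0],[0,0.004,-0.015,0,0],[0,0.003,-0.015,0,0],[0,0.001,-0.016,0,0],[0,-0.001,-0.016,0,0],[0,-0.003,-0.016,0,0],[0,-0.004,-0.015,0,0],[0,-0.006,-0.014,0,0],[0,-0.006,-0.011,0,0]]'
python3 rail.py
python3 steer.py '[[0,0.006,0.011,0,0],[0,0.006,0.014,0,0],[0,0.004,0.015,0,0],[0,0.003,0.015,0,0],[0,0.001,0.015,0,0],[0,-0.001,0.016,0,0],[0,-0.003,0.016,0,0],[0,-0.004,0.015,0,0],[0,-0.006,0.014,0,0],[0,-0.007,0.012,0,0]]'
python3 rail.py
python3 steer.py '[[0,0.007,-0.012,0,0],[0,0.006,-0.014,0,0],[0,0.004,-0.015,0,0],[0,0.003,-0.015,0,0],[0,0.001,-0.016,0,0],[0,-0.001,-0.016,0,0],[0,-0.003,-0.016,0,0],[0,-0.004,-0.015,0,0],[0,-0.006,-0.014,0,0],[0,-0.006,-0.011,0,0]]'
python3 rail.py
```

```text
clock: 52.45
eef_pos: [0.5088, -0.2346, 0.081]
ee_rot: [3.134, 0.03, 3.067]
force: [-5.1, 0.7, 4.9]
opening: 0.017
finger_force: 22.3
hooks 3 rail [0.0208, 0.0211, 0.0212]
r 0.1507 handle -0.533 F [-3.2 -5.2  5.6] 52.5
clock: 53.5
eef_pos: [0.5201, -0.0897, 0.0812]
ee_rot: [3.135, 0.028, 3.068]
force: [-2.1, -5.4, -7.0]
opening: 0.0174
finger_force: 21.3
hooks 3 rail [0.0078, 0.0083, 0.0074]
r 0.148 handle 0.506 F [ 1.4  0.7 -4.4] 53.55
clock: 54.55
eef_pos: [0.509, -0.2354, 0.0809]
ee_rot: [3.134, 0.029, 3.067]
force: [-3.1, 1.5, 1.7]
opening: 0.0171
finger_force: 22.3
hooks 3 rail [0.0075, 0.0078, 0.0069]
r 0.1511 handle -0.538 F [-3.8 -5.2  4.4] 54.6
```

```bash
python3 steer.py '[[0,0.006,0.011,0,0],[0,0.006,0.014,0,0],[0,0.004,0.015,0,0],[0,0.003,0.015,0,0],[0,0.001,0.015,0,0],[0,-0.001,0.015,0,0],[0,0,0.007,0,0],[0,0,0,0,0]]'
python3 rail.py
python3 steer.py '[[0,-0.001,0.005,0,0],[0,-0.001,0.004,0,0],[0,0,0,0,0]]'
python3 rail.py
python3 steer.py '[[0,-0.001,0.004,0,0],[0,0,0.003,0,0],[0,0,0,0,0]]'
python3 rail.py
```

```text
clock: 55.4
eef_pos: [0.4977, -0.1401, 0.0808]
ee_rot: [3.134, 0.031, 3.069]
force: [1.7, -0.8, -4.2]
opening: 0.017
finger_force: 21.8
hooks 3 rail [0.0009, 0.0011, 0.0006]
r 0.1502 handle 0.12 F [ 1.  -0.  -3.1] 55.45
clock: 55.75
eef_pos: [0.4995, -0.1321, 0.0809]
ee_rot: [3.134, 0.029, 3.067]
force: [-0.2, -2.7, -3.4]
opening: 0.0172
finger_force: 21.8
hooks 3 rail [0.0003, -0.0, -0.0001]
r 0.1502 handle 0.177 F [-0.6 -2.4 -3.6] 55.8
clock: 56.1
eef_pos: [0.5011, -0.1256, 0.0809]
ee_rot: [3.135, 0.03, 3.067]
force: [0.5, -5.6, -5.7]
opening: 0.0175
finger_force: 21.5
hooks 3 rail [0.0003, -0.0, -0.0001]
r 0.1504 handle 0.221 F [ 0.5 -4.9 -5.7] 56.15
```

```bash
python3 steer.py '[[0.04,0,0,0,0],[0.04,0,0,0,0],[0.04,0,0,0,0],[0.04,0,0,-0.03,0],[0.04,0,0,-0.05,0],[0.04,0,0,-0.05,0],[0.04,-0.03,0.01,-0.02,0],[0.04,-0.04,0.01,0,0],[0.04,-0.04,0.01,0,0],[0.04,-0.04,0.01,0,0]]'
python3 steer.py '[[0.04,-0.03,0.01,0,0],[0.04,0,0.01,0,0],[0.04,0,0,0,0],[0.04,0,0,0,0]]'
python3 - <<'E'
from h import *
im=bot.get_image("wrist"); cv2.imwrite("pics/end.png",im["color"]); print(bot.get_obs()["eef_pos"])
E
python3 rail.py
```

```text
clock: 57.15
eef_pos: [0.6507, -0.0962, 0.2367]
ee_rot: [3.134, 0.031, 3.068]
force: [0.4, -0.4, 1.0]
opening: 0.0396
finger_force: 0.0
clock: 57.55
eef_pos: [0.6795, -0.0789, 0.2372]
ee_rot: [3.134, 0.029, 3.068]
force: [-1.0, -0.3, -0.1]
opening: 0.0395
finger_force: 0.0
[ 0.67948115 -0.07921252  0.23750152]
hooks 2 rail [-0.0002, -0.0]
r 0.0964 handle 1.861 F [-0.3 -0.7  0.4] 57.65
```

View pics/end.png

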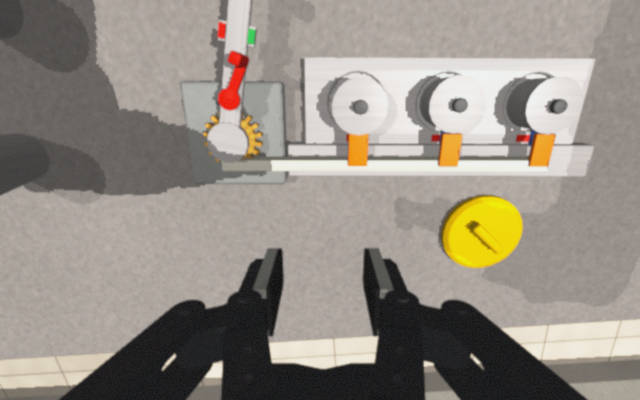

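The rail is home with its hooks over the ears. I'll check the lever angle numerically: hub at (230,98), tab near (237,58).

Run:
```python
from h import *
im=bot.get_image("wrist"); sp=np.array([.645,-.1695])
m=cv2.inRange(cv2.cvtColor(im["color"],cv2.COLOR_BGR2HSV),(0,150,50),(6,255,255)); ys,xs=np.nonzero(m[48:112,205:262])
for r in range(0,64,6): k=xs[ys==r]+205; print(r+48,(k.min(),k.max()) if len(k) else None,end=" ")
print("spin",np.round(proj(im,(*sp,.06))))
for h in(.16,.22):
    a=h+.075; P=sp+.042*np.array([-np.cos(a),np.sin(a)]); print(h,"pivot",np.round(proj(im,(*P,.066))))
    for l in(-.38,0,.2,.38): b=a+l; T=P+.036*np.array([-np.cos(b),np.sin(b)]); print(l,np.round(proj(im,(*T,.0925))),np.round(proj(im,(*T,.0605))))
```

```text
48 None 54 (np.int64(231), np.int64(240)) 60 (np.int64(229), np.int64(248)) 66 (np.int64(236), np.int64(245)) 72 (np.int64(234), np.int64(244)) 78 (np.int64(232), np.int64(242)) 84 (np.int64(230), np.int64(240)) 90 (np.int64(222), np.int64(237)) 96 (np.int64(219), np.int64(239)) 102 (np.int64(219), np.int64(239)) 108 (np.int64(226), np.int64(234)) spin [226. 145.]
0.16 pivot [227. 101.]
-0.38 [204.  56.] [216.  59.]
0 [221.  56.] [231.  58.]
0.2 [230.  58.] [239.  61.]
0.38 [238.  62.] [246.  64.]
0.22 pivot [230. 101.]
-0.38 [210.  56.] [221.  59.]
0 [227.  57.] [237.  60.]
0.2 [236.  60.] [245.  62.]
0.38 [243.  64.] [251.  66.]
```

```bash
python3 steer.py '[[0,0.02,-0.02,0,0.11],[0,0.025,-0.025,0,0.11],[0,0.025,-0.02,0,0],[0,0.025,-0.02,0,0],[0,0.015,-0.02,0.02,0],[0,0,0,0.02,0],[0,0,0,0,0],[0,0,0,0,0]]' 20
python3 -c "from h import *;to(.5611,-.1806,.078,2.847)"
```

```text
clock: 58.5
eef_pos: [0.5514, -0.1561, 0.1934]
ee_rot: [3.127, 0.028, 2.847]
force: [0.5, -0.3, 1.2]
opening: -0.0
finger_force: 0.0
t 58.5 before turn [-0.0132 -0.0222  0.1155] turn 0.0 after turn [-0.0132 -0.0222  0.1155] q6 0.01 F [ 0.5 -0.3  1.2]
```

```bash
python3 steer.py '[[0,-0.013,-0.022,0,0],[0,0,0,0.03,0],[0,0,0,0.02,0],[0,0,0,0,0],[0,0,0,0,0]]'
python3 -c "from h import *;to(.5611,-.1806,.078,2.847)"
```

```text
clock: 59.0
eef_pos: [0.5599, -0.1804, 0.1438]
ee_rot: [3.128, 0.028, 2.848]
force: [0.9, 0.3, 0.4]
opening: 0.0
finger_force: 0.0
t 59.0 before turn [ 0.0006 -0.0007  0.0658] turn 0.001 after turn [ 0.0006 -0.0007  0.0658] q6 -0.03 F [0.9 0.3 0.4]
```

```bash
python3 steer.py '[[0,0,0,0.03,0],[0,0,0,0.025,0],[0,0,0,0.01,0],[0,0,0,0,0],[0,0,0,0,0]]'
cat > lat.py <<'E'
from h import *
o=bot.get_obs(); v=o["eef_pos"][:2]-[.645,-.1695]; print("lateral",round(float(v@[.291,.957]),4),"push",round(float(-o["force"][:2]@[.291,.957]),2),"ff",o["finger_force"])
E
python3 lat.py
python3 steer.py '[[0,0,0.006,0,0],[0,0,0.006,0,0],[0,0,0,0,0],[0,0,0,0,0]]'>/dev/null; python3 lat.py
python3 steer.py '[[0,0,0.004,0,0],[0,0,0.004,0,0],[0,0,0,0,0]]'>/dev/null; python3 lat.py
python3 steer.py '[[0,0,0.003,0,0],[0,0,0,0,0]]'>/dev/null; python3 lat.py
python3 steer.py '[[0,0,0.003,0,0],[0,0,0,0,0]]'>/dev/null; python3 lat.py
```

```text
clock: 59.5
eef_pos: [0.5621, -0.1803, 0.0792]
ee_rot: [3.128, 0.03, 2.848]
force: [-0.2, 0.1, 0.1]
opening: 0.0004
finger_force: 0.0
lateral -0.0345 push -0.03 ff 0.0
lateral -0.0222 push -0.2 ff 0.0
lateral -0.0141 push -0.06 ff 0.0
lateral -0.0117 push 2.1 ff 0.9178474100190215
lateral -0.0087 push 3.36 ff 1.733535672101425
```

```bash
python3 steer.py '[[0,0,0.002,0,0],[0,0,0,0,0]]'>/dev/null; python3 lat.py
python3 steer.py '[[0,0,0.002,0,0],[0,0,0,0,0]]'>/dev/null; python3 lat.py
python3 steer.py '[[0,0,0.002,0,0],[0,0,0,0,0]]'>/dev/null; python3 lat.py
```

```text
lateral -0.0069 push 4.82 ff 2.357587798323948
lateral -0.0053 push 6.19 ff 3.2118546817218885
lateral -0.0037 push 8.89 ff 4.168887144187465
```

```bash
python3 steer.py '[[0,0,-0.008,0,0],[0,0,-0.008,0,0],[0,0,0,-0.04,0],[0,0,0,-0.04,0],[0,0,0,-0.04,0],[0,-0.03,0.03,-0.03,-0.11],[0,-0.03,0.03,0,-0.11],[0,-0.03,0.03,0,0],[0,-0.03,0.01,0,0],[0,0,0,0,0]]'
python3 - <<'E'
from h import *
im=bot.get_image("wrist"); sp=np.array([.645,-.1695]); cv2.imwrite("pics/end2.png",im["color"])
u,v=map(int,proj(im,(.59,-.16,.07))); y0,x0=max(v-50,0),max(u-40,0)
m=cv2.inRange(cv2.cvtColor(im["color"],cv2.COLOR_BGR2HSV),(0,150,50),(6,255,255)); ys,xs=np.nonzero(m[y0:v+40,x0:u+40])
for r in range(0,v+40-y0,5): k=xs[ys==r]+x0; print(r+y0,(int(k.min()),int(k.max())) if len(k) else None,end=" ")
print("spin",np.round(proj(im,(*sp,.06))))
for h in(.22,.3):
    a=h+.075; P=sp+.042*np.array([-np.cos(a),np.sin(a)]); print(h,"pivot",np.round(proj(im,(*P,.066))))
    for l in(0,.2,.38): b=a+l; T=P+.036*np.array([-np.cos(b),np.sin(b)]); print(l,np.round(proj(im,(*T,.0925))),np.round(proj(im,(*T,.0605))))
E
python3 rail.py
```

```text
clock: 62.2
eef_pos: [0.6975, -0.0852, 0.2298]
ee_rot: [3.133, 0.03, 3.07]
force: [-0.5, -0.5, -0.4]
opening: -0.0005
finger_force: 0.0
10 (225, 230) 15 None 20 None 25 None 30 (242, 249) 35 (239, 255) 40 (242, 258) 45 (245, 256) 50 (242, 253) 55 (239, 250) 60 (236, 248) 65 (233, 245) 70 (222, 242) 75 (221, 242) 80 (221, 242) 85 (225, 240) 90 None 95 None spin [227. 127.]
0.22 pivot [231.  80.]
0 [227.  29.] [238.  35.]
0.2 [237.  33.] [246.  38.]
0.38 [245.  37.] [253.  42.]
0.3 pivot [235.  81.]
0 [236.  32.] [245.  37.]
0.2 [245.  36.] [253.  41.]
0.38 [252.  41.] [260.  46.]
hooks 2 rail [-0.0002, 0.0001]
r 0.0965 handle 2.036 F [ 0.2 -0.6  0.4] 62.3
```

```bash
python3 -c "
from station import bot
print(bot.hand_in())"
```

```text
the job is handed in; nothing more can be done
None
```

I handed the job in at about 62 s: all three katoris are seated with their ears at the red marks, the rail reads home with its orange hooks over the ears, and the lever is on its green side. After the rail was home I had to push the lever again, because it measured only about 0.19 rad; it then measured about 0.36. One loosening stroke hit the handle's stop, with a wrist force of roughly 96 N (limit 120 N).

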